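Snap an axle clip onto a sprung pivot pin with a clip fork

TASK

Take the clip fork from its mat, use it to press the sprung blue plate down and push the orange axle clip along the plate onto the groove of the pivot pin until it snaps fully home, so that the clip keeps the plate down. Do not touch the clip with the gripper and do not ram it. Then set the fork back upright on its mat, let go of it, and leave the other things on the bench alone.

Things in the scene. Friction and masses are not known exactly. Their poses are not given: they have to be found in the camera images.
- unit: pivot unit, fixed to the bench: aluminium foot plate, blue sprung plate above it, upright steel pivot pin. Origin under the pin axis at bench height, z up; +x is the direction in which the clip is pushed on; the long part lies on the -x side (x from -150 to +54 mm, y +-48 mm)
- groove (a point): point on the pin axis at the underside of the pin's head, 50 mm above the bench; axes as the unit's. The head is 34 mm in diameter, its top 64 mm above the bench; below it is the groove: a neck 22 mm in diameter
- plate (a joint): how far the blue plate (8 mm thick) is pressed down, m: 0 free (top 46 mm above the bench), 0.0065 at its hard stop; springs of 3 N (free) to 7 N (stop). Free, it is too high: the clip on it meets the side of the pin's head. At the stop the clip passes under the head with 2.5 mm to spare. Let go with the clip home, it stays about 0.004 down
- clip: orange split axle clip, 61 x 51 x 8 mm, lying loose and flat on the blue plate. Origin on the bore axis at the underside, z up, +x to its open mouth, which roughly faces the pin. Straight back, 46 mm wide, at x = -34 mm. Pushing it onto the neck takes 6 to 15 N besides 3 to 6 N of friction under the pressing fork, then it snaps; home, its origin is within 2 mm of the pin axis and it stops hard
- clip_left (a joint): spread of the clip's left sprung arm, rad: 0 closed, about 0.09 as its nose passes the neck (the noses stand 17 mm apart, the neck is 22 mm)
- clip_right (a joint): the same for the right arm
- fork: clip fork standing on its steel foot. Origin at the underside below the handle, z up, +x the pushing direction. Foot 10 mm thick, 80 mm wide, x -32 to +22 mm; prongs at both sides on to x = +50 mm; between them a mouth 66 mm wide whose straight edge at x = +22 mm pushes the clip's back. Underside flat; 0.3 kg
- mat: black rubber mat 150 x 150 x 3 mm, fixed on the bench, where the fork stands; origin at the centre of its underside
- flux_bottle: small bottle with a needle tip, 34 x 33 x 108 mm, bystander; origin under it
- pen_blue: blue pen, 135 mm, bystander
- marker_black: yellow and black marker, 125 mm, bystander
- fork_handle (a point): middle of the fork's black upright paddle handle, 45 mm above the fork's underside; axes as the fork's. The handle is 22 mm thick along x, 74 mm wide along y, and reaches from 10 to 72 mm above the underside: grip it from above across its 22 mm thickness
There are look-alikes about, which are no part of the job. What is meant by the clip is not pink, red or turquoise, and is the larger of those in its own colour.

How it is judged:
By the outcome, as a careful person would: the job done as asked, in the order asked, and still so for the second after the job is handed in, with the robot touching nothing.
It also fails if it takes over 67 s, if anything falls off the work surface, if the arm or the gripper's body presses on something with over 40 N, if the wrist force passes 120 N, or if a joint passes its speed limit or range.

ROBOT

A 6-joint arm with a two-finger parallel gripper is mounted at the origin on a cart in front of the work surface, level with it; the furniture and walls round the work are solid. World frame = base frame: x ahead of the robot, y to its left, z up, the work surface at z = 0. Lengths are in m, angles in rad, forces in N, time in s.
With the tool pointing down it reaches from about 0.425 to 0.95 m from the base axis. Payload 14.7 kg.
Tool frame: the origin (TCP) lies on the mounting face of the last link; the fingertips stand 173 mm ahead of it and the grasp point (between the pads) lies 155 mm ahead of it; x points along the fingers, z is the direction in which the jaws open and shut, and the axes are right-handed (so a half turn about x gives the same grasp; the last joint's range is limited). The gripper opens to 85 mm and grips with 20 to 120 N. Pads are 22 mm wide; open, the fingers measure 114 mm over their backs; the gripper's body (76 mm by 85 mm) begins 54 mm behind the grasp point. The pads swing forward as they close: fully open they stand 13 mm farther back than shut.
Start: joints at [1.228, 0.48, 1.596, -0, 1.065, -0.047], TCP at [0.189, 0.622, 0.405] pointing down, gripper open.
Joint ranges: [-2.75, 2.75], [-0.82, 2.05], [0.23, 2.67], [-1.56, 4.7], [0.09, 2.69], [-2.92, 2.92]. Speed limits (rad/s): [1.89, 1.89, 2.39, 3.01, 3.01, 3.01].

INTERFACE

Orientations are given as a unit quaternion [x, y, z, w].
In Python, from workcell import monitor, viewer, ticket gives the robot as it stands.
- The arm moves only by the tool servo_tool, never from a script. Its argument "increments" is a list of rows, each an object with "fingers": the opening, from 0 (shut) to 1 (fully open); "translation": the shift along the tool's x, y, z in m, a list of three; "yaw": the turn about the tool's x in degrees. In form: [{"fingers": fingers, "translation": [dx, dy, dz], "yaw": yaw}, ...]. A call has 1 to 20 rows; each row shifts and turns the pose as measured when the row begins, along the tool's axes as they then stand; what a row does not reach is not made up. A row lasts 1/10 s, in which the tool goes at most 50 mm and 8.59 degrees, less where a joint would pass 70% of its speed; a pose out of reach is approached as far as the arm can. A call with a gripper value outside its range is refused whole. The fingers move at their own pace and stop on an object; the grip force is fixed at half the most. Time passes only in rows, so rows that do not move let the fingers close. It gives the time, the measured TCP pose, the force and the opening at its end, in the units of the state.
- monitor.sense(): the state, without advancing time (a new reading comes with each control period).
- viewer.get_image(name): name is "scene" or "top" or "wrist"; returns a dict with "img" (480x640x3 uint8, red, green, blue), "range_z" (480x640 float32, m along the optical axis (not along the pixel's ray), 0 where there is no reading), "intrinsics" (3x3 intrinsics, pixels), "k1" (the pictures are not rectified: a ray, as slopes to the right and down, at radius r is drawn at 1 + k1 r^2 times it, then the intrinsics apply), "pose" (4x4, takes a point from camera to world coordinates); the wrist camera has in their place "hand_eye" (4x4, takes a point from camera to tool coordinates, whose origin is the TCP and whose axes are the tool frame's). Camera axes: x right, y down, z forward; pixel columns grow to the right and rows downward; lengths in m; the calibration is good to about 2 mm. A picture is of the moment at which its call begins: read the wrist's pose just before it.
- ticket.job_done(): hands the job in, once; it reports no verdict.
The state is a dict: "time_s": time; "joint_positions": joint angles; "qd": joint speeds; "tau": joint torques, N m; "tool_pos": TCP position; "ee_rot": TCP orientation; "ft_force": force on the tool from outside, world axes, zero at the start; "wrist_torque": the same for the moment, N m; "gripper_width": opening from 0.0 (shut) to 1.0 (fully open).
Only numpy, scipy, OpenCV 4.12 (cv2) and the standard library are available. Lean on these libraries where they do the work, as an engineer would, in place of code of your own. Each camera call takes 0.05 s, during which the arm holds its last target.

## Working session

There is one attempt and no reset: what is moved stays moved. The work goes in short steps, Python scripts to look and compute and a tool call to move; the robot and the scene stay as the last step left them, time stands still between calls to the robot, and variables do not carry over. Pictures are saved under pics/ and viewed, and the job is handed in when it is done.

Besides the shell and the picture viewer there is one more tool, called by a JSON object that holds its "method" and its "body". servo_tool: Moves the arm, as the interface text tells. Its arguments: {"type":"object","properties":{"increments":{"type":"array","items":{"type":"object","properties":{"fingers":{"type":"number"},"translation":{"type":"array","items":{"type":"number"}},"yaw":{"type":"number"}}}}},"required":["increments"]}

```bash
ls; mkdir -p pics; cat > h.py <<'E'
import numpy as np, cv2
from workcell import monitor, viewer, ticket
from scipy.spatial.transform import Rotation as R
def get(name):
    s=monitor.sense(); d=viewer.get_image(name)
    if 'pose' not in d:
        T=np.eye(4);T[:3,:3]=R.from_quat(s['ee_rot']).as_matrix();T[:3,3]=s['tool_pos']
        d['pose']=T@np.array(d['hand_eye'])
    d['pose']=np.array(d['pose']);return d
def save(d,f): cv2.imwrite(f,cv2.cvtColor(d['img'],cv2.COLOR_RGB2BGR))
def rays(d,uv):
    K=np.array(d['intrinsics']);k=float(d['k1'])
    p=cv2.undistortPoints(np.array(uv,float).reshape(-1,1,2),K,np.array([k,0,0,0,0.]))[:,0]
    v=np.c_[p,np.ones(len(p))]
    return d['pose'][:3,3], v@d['pose'][:3,:3].T, p
def onz(d,uv,z):
    o,v,_=rays(d,uv); t=(z-o[2])/v[:,2]; return o+v*t[:,None]
def bydepth(d,uv):
    o,v,_=rays(d,uv); uv=np.array(uv,int).reshape(-1,2); return o+v*d['range_z'][uv[:,1],uv[:,0]][:,None]
def cloud(d):
    h,w=d['range_z'].shape;u,v=np.meshgrid(np.arange(w),np.arange(h))
    return bydepth(d,np.c_[u.ravel(),v.ravel()]).reshape(h,w,3)
E
python3 - <<'E'
from h import *
for n in('scene','top','wrist'):
    d=get(n);save(d,f'pics/{n}0.png');print(n,d['pose'].round(3).tolist(),d['k1'],np.array(d['intrinsics']).tolist())
print(monitor.sense())
E
```

```text
pics
scene [[0.631, -0.475, 0.614, -0.407], [-0.776, -0.379, 0.504, -0.775], [-0.007, -0.795, -0.607, 0.992], [0.0, 0.0, 0.0, 1.0]] -0.14246928662102154 [[597.5708557618881, 0.0, 317.78498980493566], [0.0, 597.5708557618881, 247.04823248289543], [0.0, 0.0, 1.0]]
top [[0.03, -0.988, 0.151, 0.337], [-1.0, -0.031, -0.006, 0.025], [0.01, -0.151, -0.988, 1.439], [0.0, 0.0, 0.0, 1.0]] 0.060441124356618484 [[615.5593444003052, 0.0, 320.85588120678943], [0.0, 615.5593444003052, 238.09094029786522], [0.0, 0.0, 1.0]]
wrist [[0.291, 0.921, 0.26, 0.124], [0.957, -0.279, -0.081, 0.642], [-0.002, 0.272, -0.962, 0.373], [0.0, 0.0, 0.0, 1.0]] -0.015448735756278437 [[371.38922448361524, 0.0, 314.405013704411], [0.0, 371.38922448361524, 244.03649952785975], [0.0, 0.0, 1.0]]
{'time_s': 0.15, 'joint_positions': array([ 1.22834528e+00,  4.80686065e-01,  1.59670154e+00, -1.80916984e-05,
        1.06513042e+00, -4.66383024e-02]), 'qd': array([-0.00067551, -0.00115523, -0.0027892 ,  0.0003645 , -0.00183997,
        0.00072747]), 'tau': array([ 1.24458766e-03, -9.51138139e+01, -4.30468833e+01, -3.98569216e-05,
        7.98668247e-03, -2.39889312e-05]), 'tool_pos': array([0.18944388, 0.6216276 , 0.40423115]), 'ee_rot': array([-0.42104639,  0.56849142,  0.42067259,  0.56795424]), 'ft_force': array([-0.23277648,  0.18777917,  0.17909484]), 'wrist_torque': array([ 0.06056377,  0.0392636 , -0.02287293]), 'gripper_width': 1.0028254197720747}
```

View pics/scene0.png

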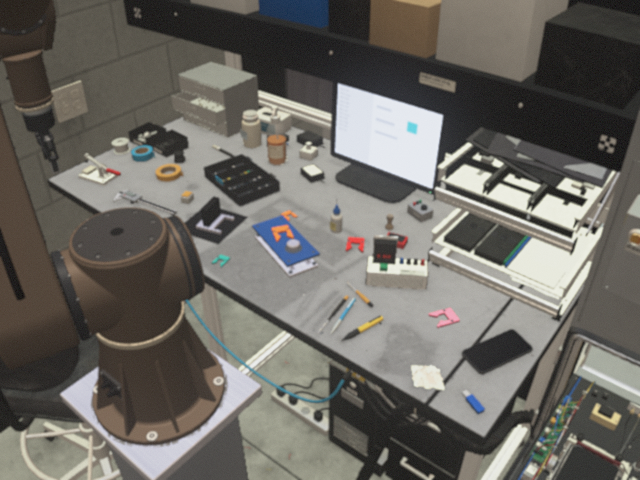

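View pics/top0.png

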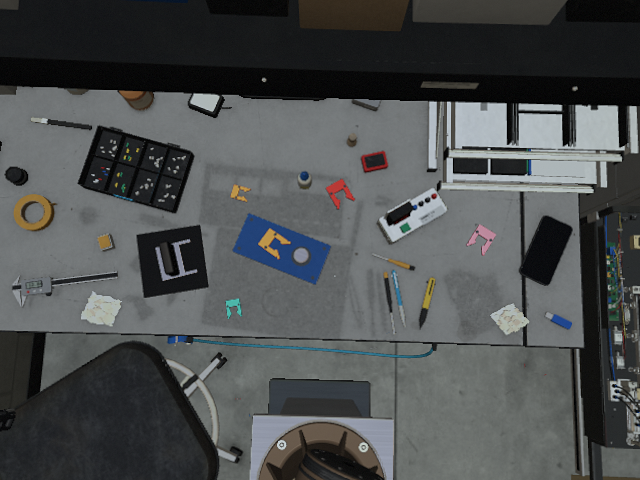

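View pics/wrist0.png

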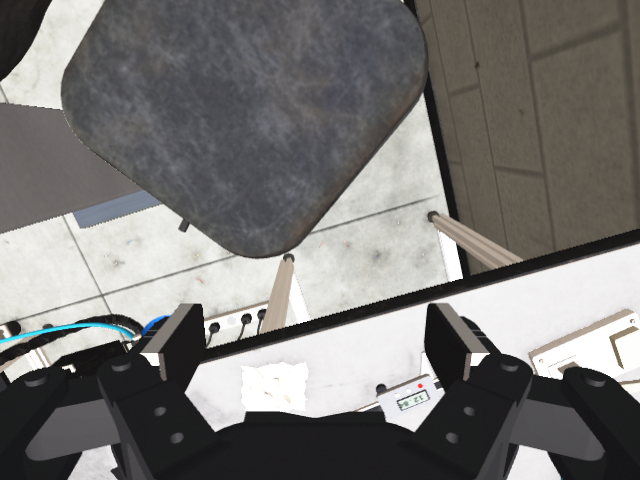

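Scene and top views. Clip candidates in the top picture: orange large on the blue plate (273,243), orange small on the bench (241,192), red (340,193), pink (481,236), turquoise (233,307). I choose the large orange one at (273,243) and check it in a close crop.

```bash
python3 - <<'E'
from h import *
d=get('top');im=d['img']
a=im[205:305,130:340]
cv2.imwrite('pics/crop1.png',cv2.cvtColor(cv2.resize(a,None,fx=3.8,fy=3.8,interpolation=cv2.INTER_CUBIC),cv2.COLOR_RGB2BGR))
C=cloud(d); hsv=cv2.cvtColor(im,cv2.COLOR_RGB2HSV)
for n,(u,v) in dict(bench=(220,300),mat=(150,250),handle=(168,255),foot=(190,242),plate=(250,235),clip=(268,240),head=(301,256)).items(): print(n,C[v,u].round(4),im[v,u],hsv[v,u])
# plate
def big(m,box):
    mm=np.zeros(m.shape,np.uint8);x0,y0,x1,y1=box;mm[y0:y1,x0:x1]=m[y0:y1,x0:x1]
    c,_=cv2.findContours(mm,cv2.RETR_EXTERNAL,cv2.CHAIN_APPROX_NONE);return max(c,key=cv2.contourArea)
pl=big(cv2.inRange(hsv,(100,120,40),(125,255,255)),(220,200,345,300))
P=onz(d,pl[:,0],0.046)[:,:2]
r=cv2.minAreaRect(P.astype(np.float32)*1000);print('plate',r,cv2.boxPoints(r).tolist())
cl=big(cv2.inRange(hsv,(8,120,120),(25,255,255)),(245,215,320,275))
P=onz(d,cl[:,0],0.054)[:,:2]
r=cv2.minAreaRect(P.astype(np.float32)*1000);print('clip',r,cv2.boxPoints(r).tolist(),cv2.contourArea(cl))
mt=big(cv2.inRange(im,(0,0,0),(60,60,60)),(120,210,215,310))
P=onz(d,cv2.convexHull(mt)[:,0],0.003)[:,:2]
r=cv2.minAreaRect(P.astype(np.float32)*1000);print('mat',r)
E
```

```text
bench [4.043e-01 2.464e-01 3.000e-04] [ 97 100 101] [ 98  10 101]
mat [0.5153 0.4138 0.0068] [21 21 23] [120  22  23]
handle [0.497  0.3554 0.0736] [55 54 52] [20 14 55]
foot [0.5365 0.322  0.01  ] [29 27 28] [165  18  29]
plate [0.5523 0.1796 0.0432] [ 35  67 121] [109 181 121]
clip [0.5412 0.1375 0.0487] [188 148  74] [ 19 155 188]
head [0.5048 0.0607 0.065 ] [133 137 153] [114  33 153]
plate ((523.6573486328125, 106.91190338134766), (203.63455200195312, 94.63323974609375), 69.75970458984375) [[444.03802490234375, 27.751419067382812], [532.8276977539062, -4.9877166748046875], [603.2766723632812, 186.0723876953125], [514.4869995117188, 218.8115234375]]
clip ((533.6846313476562, 123.75395965576172), (58.22838592529297, 46.633365631103516), 57.81920623779297) [[498.4440612792969, 111.53082275390625], [537.9132080078125, 86.69422912597656], [568.9251708984375, 135.9770965576172], [529.4560546875, 160.81369018554688]] 269.0
mat ((492.68450927734375, 362.35467529296875), (148.9816436767578, 149.5811004638672), 10.979093551635742)
```

View pics/crop1.png

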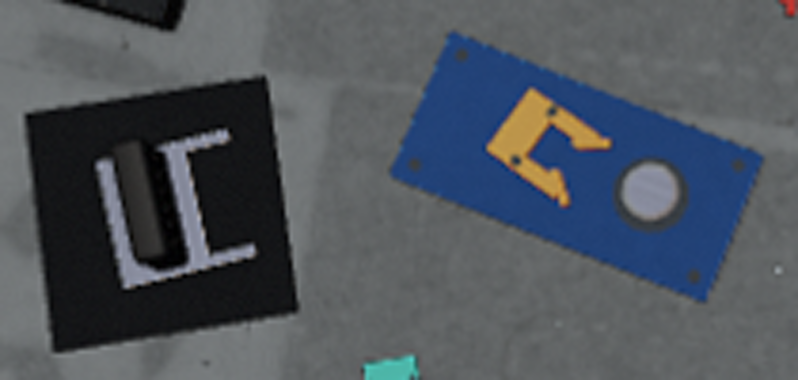

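The crop confirms the choice: it shows the large orange clip on the blue plate, with its mouth toward the pin head (650,190). The fork (175,205) stands on the mat with its prongs to the right. Next I measure the fork and the clip geometry.

```bash
cat >> h.py <<'E'
def big(m,box):
    mm=np.zeros(m.shape,np.uint8);x0,y0,x1,y1=box;mm[y0:y1,x0:x1]=m[y0:y1,x0:x1]
    c,_=cv2.findContours(mm,cv2.RETR_EXTERNAL,cv2.CHAIN_APPROX_NONE);return max(c,key=cv2.contourArea)
def plan(gx,gy,gz,head=None):
    "grasp point target (m), heading deg of tool z"
    s=monitor.sense();M=R.from_quat(s['ee_rot']).as_matrix()
    g=s['tool_pos']+0.155*M[:,0]
    h=np.degrees(np.arctan2(M[1,2],M[0,2]))
    print('t',round(s['time_s'],2),'grasp',g.round(4),'zheading',h.round(2),'tilt',M[:,0].round(4),'F',s['ft_force'].round(1),'w',round(s['gripper_width'],3),'q',s['joint_positions'].round(2))
    e=np.array([gx,gy,gz])-g
    print('tool shift mm (x,y,z) in present axes',(M.T@e*1000).round(1))
    if head is not None:
        dh=(head-h+180)%360-180
        M2=R.from_euler('z',dh,degrees=True).as_matrix()@M
        print('yaw needed',round(-dh,2),' shift after yaw',(M2.T@e*1000).round(1))
E
python3 - <<'E'
from h import *
d=get('top');im=d['img']
m=cv2.inRange(im,(110,110,120),(255,255,255))
mm=np.zeros_like(m);mm[225:300,145:210]=m[225:300,145:210]
ys,xs=np.nonzero(mm)
P=onz(d,np.c_[xs,ys],0.013)[:,:2]*1000
r=cv2.minAreaRect(P.astype(np.float32));print('fork',r,cv2.boxPoints(r).round(1).tolist())
C=cloud(d);h=C[230:290,145:205];k=(h[...,2]>.06);print('handle top',h[k].mean(0),cv2.minAreaRect((h[k][:,:2]*1000).astype(np.float32)))
plan(.493,.36,.2,-79); 
d=get('scene')
a=d['img'][190:290,180:330];cv2.imwrite('pics/crop2.png',cv2.cvtColor(cv2.resize(a,None,fx=5,fy=5,interpolation=cv2.INTER_CUBIC),cv2.COLOR_RGB2BGR))
E
```

```text
fork ((488.16082763671875, 348.7076416015625), (173.2935028076172, 148.0697479248047), 3.2784626483917236) [[397.3999938964844, 417.70001220703125], [405.8999938964844, 269.79998779296875], [578.9000244140625, 279.70001220703125], [570.4000244140625, 427.6000061035156]]
handle top [0.48261342 0.3403029  0.14443738] ((408.2303466796875, 213.2792510986328), (397.0423278808594, 62.106815338134766), 60.30221939086914)
t 0.25 grasp [0.1894 0.6216 0.2494] zheading 73.05 tilt [-2.e-04 -5.e-04 -1.e+00] F [-0.   0.4  0.1] w 1.001 q [ 1.23  0.48  1.6  -0.    1.07 -0.05]
tool shift mm (x,y,z) in present axes [  49.5 -366.7 -161.8]
yaw needed 152.05  shift after yaw [ 49.2 248.1 314.8]
```

View pics/crop2.png

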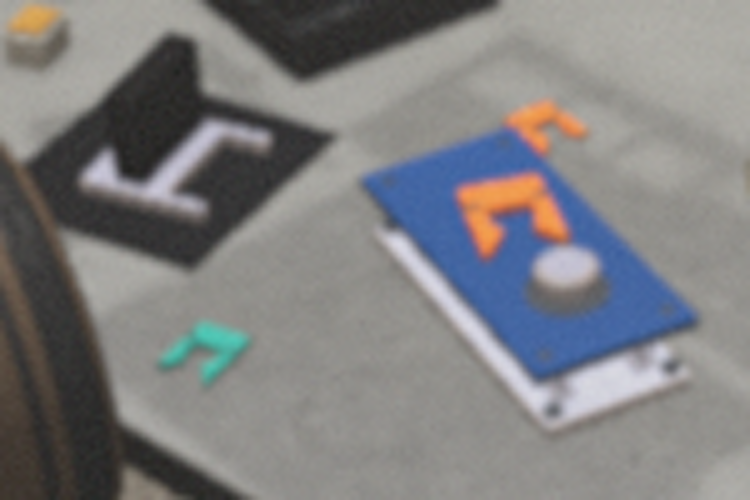

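{"method": "servo_tool", "body": {"increments": [{"fingers": 1,"translation": [0,0,0],"yaw": -7},{"fingers": 1,"translation": [0,0,0],"yaw": -7},{"fingers": 1,"translation": [0,0,0],"yaw": -7},{"fingers": 1,"translation": [0,0,0],"yaw": -7},{"fingers": 1,"translation": [0,-0.0275,-0.035],"yaw": 0},{"fingers": 1,"translation": [0,-0.0275,-0.035],"yaw": 0},{"fingers": 1,"translation": [0,-0.0275,-0.035],"yaw": 0},{"fingers": 1,"translation": [0,-0.0275,-0.035],"yaw": 0},{"fingers": 1,"translation": [0,-0.0275,-0.035],"yaw": 0},{"fingers": 1,"translation": [0,-0.0275,-0.035],"yaw": 0},{"fingers": 1,"translation": [0,-0.0275,-0.035],"yaw": 0},{"fingers": 1,"translation": [0,-0.0275,-0.035],"yaw": 0},{"fingers": 1,"translation": [0,0,0],"yaw": 0}]}}

```text
time_s: 1.6
tool_pos: [0.4726, 0.3872, 0.4038]
ee_rot: [0.552, -0.442, -0.551, -0.443]
ft_force: [-0.2, 1.1, -0.5]
gripper_width: 0.998
```

```bash
python3 - <<'E'
from h import *
plan(.493,.36,.25,101)
d=get('wrist');save(d,'pics/w1.png')
E
```

```text
t 1.6 grasp [0.4727 0.3873 0.2488] zheading 102.53 tilt [ 1.e-03  7.e-04 -1.e+00] F [-0.2  1.1 -0.5] w 0.998 q [ 0.64  0.43  1.69 -0.    1.02 -1.15]
tool shift mm (x,y,z) in present axes [ -1.2 -13.9 -31. ]
yaw needed 1.53  shift after yaw [ -1.2 -14.7 -30.6]
```

View pics/w1.png

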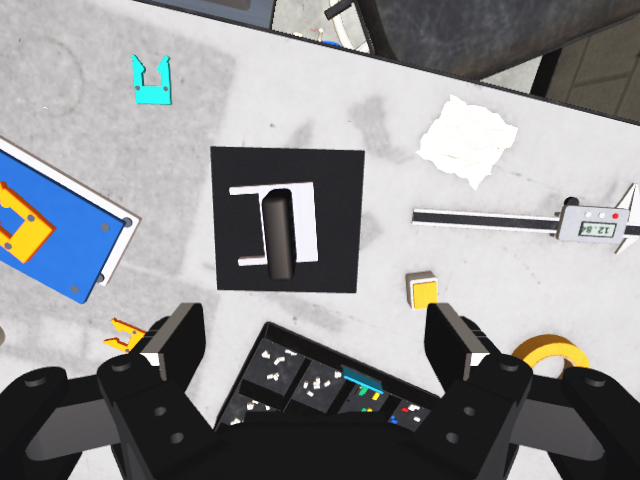

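The wrist view shows the fork on its mat: foot about (228..318,183..266), handle (280,235), prongs to the left. The gripper is above and to its right.

```bash
python3 - <<'E'
from h import *
d=get('wrist');im=d['img']
m=cv2.inRange(im,(150,150,150),(255,255,255))
c=big(m,(218,160,340,285))
ys,xs=np.nonzero(m[160:285,218:340]);
P=onz(d,np.c_[xs+218,ys+160],0.013)[:,:2]*1000
r=cv2.minAreaRect(P.astype(np.float32));print('foot',r,cv2.boxPoints(r).round(1).tolist())
mt=big(cv2.inRange(im,(0,0,0),(70,70,70)),(200,135,380,300))
r=cv2.minAreaRect((onz(d,cv2.convexHull(mt)[:,0],.003)[:,:2]*1000).astype(np.float32));print('mat',r)
C=cloud(d)[185:285,255:300];k=(C[...,2]>.06)&(C[...,2]<.08)
r=cv2.minAreaRect((C[k][:,:2]*1000).astype(np.float32));print('handle',C[k].mean(0),r,np.median(C[k][:,2]))
d=get('top');im=d['img']
m=cv2.inRange(im,(110,110,120),(255,255,255))
ys,xs=np.nonzero(m[225:290,152:204])
P=onz(d,np.c_[xs+152,ys+225],0.013)[:,:2]*1000
r=cv2.minAreaRect(P.astype(np.float32));print('foot top',len(xs),r,cv2.boxPoints(r).round(1).tolist())
save(d,'pics/top1.png')
E
```

```text
foot ((495.16998291015625, 351.8684387207031), (80.23038482666016, 81.17727661132812), 16.220436096191406) [[445.29998779296875, 379.6000061035156], [468.0, 301.70001220703125], [545.0, 324.1000061035156], [522.4000244140625, 402.0]]
mat ((493.37518310546875, 363.1151123046875), (148.59315490722656, 148.69522094726562), 11.021697998046875)
handle [0.49029619 0.3604856  0.0739606 ] ((492.5360412597656, 360.24493408203125), (72.71239471435547, 22.20336151123047), 16.350759506225586) 0.07465030678125117
foot top 413 ((499.5670166015625, 348.158203125), (150.7440643310547, 118.03778839111328), 3.383631467819214) [[420.79998779296875, 402.6000061035156], [427.79998779296875, 284.79998779296875], [578.2999877929688, 293.70001220703125], [571.2999877929688, 411.5]]
```

```bash
python3 - <<'E'
from h import *
plan(.4926,.3604,.048,106.2)
E
```

```text
t 1.75 grasp [0.4689 0.3904 0.2487] zheading 102.69 tilt [-7.0e-04  1.2e-03 -1.0e+00] F [ 0.1  0.6 -0.1] w 0.995 q [ 0.64  0.43  1.69  0.    1.02 -1.15]
tool shift mm (x,y,z) in present axes [200.7 -16.7 -34.7]
yaw needed -3.51  shift after yaw [200.7 -14.5 -35.7]
```

{"method": "servo_tool", "body": {"increments": [{"fingers": 1,"translation": [0.02,0,0],"yaw": -3.5},{"fingers": 1,"translation": [0.03,-0.0075,-0.018],"yaw": 0},{"fingers": 1,"translation": [0.03,-0.0075,-0.018],"yaw": 0},{"fingers": 1,"translation": [0,0,0],"yaw": 0}]}}

```text
time_s: 2.15
tool_pos: [0.49, 0.3642, 0.3227]
ee_rot: [-0.567, 0.421, 0.568, 0.423]
ft_force: [-0.2, 0.3, -0.2]
gripper_width: 1.004
```

```bash
python3 - <<'E'
from h import *
for i in range(3):
  plan(.4926,.3604,.048,106.2)
d=get('wrist')
plan(.4926,.3604,.048,106.2)
im=d['img'];save(d,'pics/w2.png')
C=cloud(d);k=(C[...,2]>.065)&(C[...,2]<.085)&(abs(C[...,0]-.4926)<.06)&(abs(C[...,1]-.36)<.03)
r=cv2.minAreaRect((C[k][:,:2]*1000).astype(np.float32));print('handle',C[k].mean(0),r)
E
```

```text
t 2.15 grasp [0.4902 0.3648 0.1677] zheading 106.75 tilt [ 0.001  0.004 -1.   ] F [-0.2  0.3 -0.2] w 1.004 q [ 0.59  0.52  1.77  0.    0.85 -1.28]
tool shift mm (x,y,z) in present axes [119.7  -0.8  -5.4]
yaw needed 0.55  shift after yaw [119.7  -0.9  -5.3]
t 2.15 grasp [0.4902 0.3648 0.1677] zheading 106.75 tilt [ 0.001  0.004 -1.   ] F [-0.2  0.3 -0.2] w 1.004 q [ 0.59  0.52  1.77  0.    0.85 -1.28]
tool shift mm (x,y,z) in present axes [119.7  -0.8  -5.4]
yaw needed 0.55  shift after yaw [119.7  -0.9  -5.3]
t 2.15 grasp [0.4902 0.3648 0.1677] zheading 106.75 tilt [ 0.001  0.004 -1.   ] F [-0.2  0.3 -0.2] w 1.004 q [ 0.59  0.52  1.77  0.    0.85 -1.28]
tool shift mm (x,y,z) in present axes [119.7  -0.8  -5.4]
yaw needed 0.55  shift after yaw [119.7  -0.9  -5.3]
t 2.2 grasp [0.4903 0.3661 0.1696] zheading 106.74 tilt [ 0.0025  0.0054 -1.    ] F [-0.2  0.5 -0.3] w 1.0 q [ 0.59  0.51  1.77  0.    0.86 -1.28]
tool shift mm (x,y,z) in present axes [121.6  -0.   -6.7]
yaw needed 0.54  shift after yaw [ 1.216e+02 -1.000e-01 -6.700e+00]
handle [0.49015651 0.35968188 0.07434628] ((492.44219970703125, 360.2434997558594), (72.69361877441406, 22.01799774169922), 15.99837589263916)
```

{"method": "servo_tool", "body": {"increments": [{"fingers": 1,"translation": [0,0,-0.006],"yaw": 0.3},{"fingers": 1,"translation": [0.03,0,0],"yaw": 0},{"fingers": 1,"translation": [0.03,0,0],"yaw": 0},{"fingers": 1,"translation": [0.03,0,0],"yaw": 0},{"fingers": 1,"translation": [0.02,0,0],"yaw": 0},{"fingers": 1,"translation": [0,0,0],"yaw": 0}]}}

```text
time_s: 2.8
tool_pos: [0.4915, 0.367, 0.2209]
ee_rot: [0.568, -0.415, -0.566, -0.429]
ft_force: [0.2, -0.8, 0.7]
gripper_width: 1.001
```

```bash
python3 - <<'E'
from h import *
plan(.4926,.3604,.048,106.2)
E
```

```text
t 2.8 grasp [0.4936 0.3692 0.0659] zheading 106.71 tilt [ 0.0135  0.0138 -0.9998] F [ 0.2 -0.8  0.7] w 1.001 q [ 0.59  0.65  1.83  0.01  0.64 -1.28]
tool shift mm (x,y,z) in present axes [17.7  3.8 -8.3]
yaw needed 0.51  shift after yaw [17.7  3.7 -8.3]
```

{"method": "servo_tool", "body": {"increments": [{"fingers": 1,"translation": [0,0.003,-0.007],"yaw": 0.5},{"fingers": 1,"translation": [0,0,0],"yaw": 0},{"fingers": 1,"translation": [0,0,0],"yaw": 0}]}}

```text
time_s: 3.1
tool_pos: [0.491, 0.3605, 0.225]
ee_rot: [0.567, -0.416, -0.564, -0.433]
ft_force: [-0.4, 0.4, -0.3]
gripper_width: 0.998
```

```bash
python3 - <<'E'
from h import *
plan(.4926,.3604,.048,106.2)
E
```

```text
t 3.1 grasp [0.4936 0.3631 0.0701] zheading 106.24 tilt [ 0.0173  0.0164 -0.9997] F [-0.4  0.4 -0.3] w 0.998 q [ 0.58  0.64  1.84  0.01  0.63 -1.28]
tool shift mm (x,y,z) in present axes [22.   2.2 -2.5]
yaw needed 0.04  shift after yaw [22.   2.2 -2.5]
```

{"method": "servo_tool", "body": {"increments": [{"fingers": 1,"translation": [0,0,0],"yaw": 0},{"fingers": 1,"translation": [0,0,0],"yaw": 0},{"fingers": 1,"translation": [0,0,0],"yaw": 0}]}}

```text
time_s: 3.4
tool_pos: [0.4917, 0.3609, 0.2276]
ee_rot: [0.567, -0.415, -0.564, -0.434]
ft_force: [0.4, 1.5, 0.2]
gripper_width: 1.002
```

```bash
python3 - <<'E'
from h import *
plan(.4926,.3604,.048,106.2)
d=get('wrist')
plan(.4926,.3604,.048,106.2)
E
```

```text
t 3.4 grasp [0.4948 0.3638 0.0726] zheading 106.23 tilt [ 0.0204  0.0185 -0.9996] F [0.4 1.5 0.2] w 1.002 q [ 0.58  0.64  1.84  0.01  0.63 -1.28]
tool shift mm (x,y,z) in present axes [24.5  3.7 -2.9]
yaw needed 0.03  shift after yaw [24.5  3.7 -2.9]
t 3.45 grasp [0.4948 0.3638 0.0726] zheading 106.23 tilt [ 0.0204  0.0185 -0.9996] F [0.8 0.3 0.4] w 1.005 q [ 0.58  0.64  1.84  0.01  0.63 -1.28]
tool shift mm (x,y,z) in present axes [24.4  3.7 -2.9]
yaw needed 0.03  shift after yaw [24.4  3.7 -2.9]
```

{"method": "servo_tool", "body": {"increments": [{"fingers": 1,"translation": [0,0,0],"yaw": 0},{"fingers": 1,"translation": [0,0,0],"yaw": 0},{"fingers": 1,"translation": [0,0,0],"yaw": 0},{"fingers": 1,"translation": [0,0,0],"yaw": 0},{"fingers": 1,"translation": [0,0,0],"yaw": 0}]}}

```text
time_s: 3.95
tool_pos: [0.4916, 0.3609, 0.2273]
ee_rot: [0.567, -0.415, -0.564, -0.434]
ft_force: [-0.0, -0.4, 0.2]
gripper_width: 0.998
```

```bash
python3 - <<'E'
from h import *
plan(.4926,.3604,.048,106.2); print(monitor.sense())
E
```

```text
t 3.95 grasp [0.4947 0.3637 0.0723] zheading 106.23 tilt [ 0.0199  0.0182 -0.9996] F [-0.  -0.4  0.2] w 0.998 q [ 0.58  0.64  1.84  0.01  0.63 -1.28]
tool shift mm (x,y,z) in present axes [24.2  3.5 -2.9]
yaw needed 0.03  shift after yaw [24.2  3.5 -2.9]
{'time_s': 3.95, 'joint_positions': array([ 0.5821514 ,  0.6394577 ,  1.84084821,  0.00716814,  0.63469799,
       -1.27750493]), 'qd': array([-3.54206966e-04, -6.40365728e-06, -1.90659950e-03, -7.98827846e-04,
       -8.47114449e-04, -9.87647324e-04]), 'tau': array([-2.95247453e-03, -9.59609056e+01, -2.87785971e+01,  2.36312323e-02,
       -2.44009271e-01, -1.77894128e-05]), 'tool_pos': array([0.49159999, 0.36087876, 0.22725696]), 'ee_rot': array([ 0.56726089, -0.41505038, -0.56373163, -0.43376827]), 'ft_force': array([-0.03283911, -0.4054823 ,  0.15034681]), 'wrist_torque': array([-0.01582785,  0.01211365,  0.02238745]), 'gripper_width': 0.9981648145377456}
```

{"method": "servo_tool", "body": {"increments": [{"fingers": 1,"translation": [-0.03,0,0],"yaw": 0},{"fingers": 1,"translation": [-0.03,0,0],"yaw": 0},{"fingers": 1,"translation": [-0.03,0,0],"yaw": 0},{"fingers": 1,"translation": [0,0,0],"yaw": 0},{"fingers": 1,"translation": [0,0,0],"yaw": 0},{"fingers": 1,"translation": [0,0,0],"yaw": 0},{"fingers": 1,"translation": [0,0,0],"yaw": 0}]}}

```text
time_s: 4.65
tool_pos: [0.4892, 0.3588, 0.3181]
ee_rot: [0.567, -0.416, -0.564, -0.433]
ft_force: [-0.2, -0.4, -0.1]
gripper_width: 0.998
```

```bash
python3 - <<'E'
from h import *
plan(.4926,.3604,.048,106.2)
E
```

```text
t 4.65 grasp [0.4918 0.3613 0.1631] zheading 106.23 tilt [ 0.0167  0.0161 -0.9997] F [-0.2 -0.4 -0.1] w 0.998 q [ 0.58  0.51  1.79  0.01  0.82 -1.28]
tool shift mm (x,y,z) in present axes [115.1   1.8  -2.3]
yaw needed 0.03  shift after yaw [115.1   1.8  -2.3]
```

{"method": "servo_tool", "body": {"increments": [{"fingers": 1,"translation": [0.01,0,0],"yaw": 0},{"fingers": 1,"translation": [0.01,0,0],"yaw": 0},{"fingers": 1,"translation": [0.01,0,0],"yaw": 0},{"fingers": 1,"translation": [0.01,0,0],"yaw": 0},{"fingers": 1,"translation": [0.01,0,0],"yaw": 0},{"fingers": 1,"translation": [0.01,0,0],"yaw": 0},{"fingers": 1,"translation": [0.01,0,0],"yaw": 0},{"fingers": 1,"translation": [0.01,0,0],"yaw": 0},{"fingers": 1,"translation": [0,0,0],"yaw": 0},{"fingers": 1,"translation": [0,0,0],"yaw": 0},{"fingers": 1,"translation": [0,0,0],"yaw": 0}]}}

```text
time_s: 5.75
tool_pos: [0.4894, 0.3594, 0.2267]
ee_rot: [0.566, -0.418, -0.565, -0.43]
ft_force: [-0.8, -0.6, 1.2]
gripper_width: 1.005
```

```bash
python3 - <<'E'
from h import *
plan(.4926,.3604,.048,106.2)
E
```

```text
t 5.75 grasp [0.4912 0.3614 0.0718] zheading 106.22 tilt [ 0.0114  0.0126 -0.9999] F [-0.8 -0.6  1.2] w 1.005 q [ 0.58  0.64  1.84  0.01  0.64 -1.28]
tool shift mm (x,y,z) in present axes [23.8 -0.8 -1.5]
yaw needed 0.02  shift after yaw [23.8 -0.8 -1.5]
```

{"method": "servo_tool", "body": {"increments": [{"fingers": 1,"translation": [0.006,0,-0.001],"yaw": 0},{"fingers": 1,"translation": [0.006,0,0],"yaw": 0},{"fingers": 1,"translation": [0.005,0,0],"yaw": 0},{"fingers": 1,"translation": [0.003,0,0],"yaw": 0},{"fingers": 1,"translation": [0,0,0],"yaw": 0},{"fingers": 1,"translation": [0,0,0],"yaw": 0},{"fingers": 1,"translation": [0,0,0],"yaw": 0}]}}

```text
time_s: 6.45
tool_pos: [0.4904, 0.3589, 0.2061]
ee_rot: [0.566, -0.418, -0.565, -0.431]
ft_force: [0.1, 1.0, 1.2]
gripper_width: 1.001
```

```bash
python3 - <<'E'
from h import *
plan(.4926,.3604,.048,106.2)
d=get('wrist');save(d,'pics/w3.png')
E
```

```text
t 6.45 grasp [0.4924 0.361  0.0511] zheading 106.22 tilt [ 0.013   0.0136 -0.9998] F [0.1 1.  1.2] w 1.001 q [ 0.58  0.67  1.85  0.01  0.6  -1.28]
tool shift mm (x,y,z) in present axes [ 3.1  0.  -0.6]
yaw needed 0.02  shift after yaw [ 3.1  0.  -0.6]
```

View pics/w3.png

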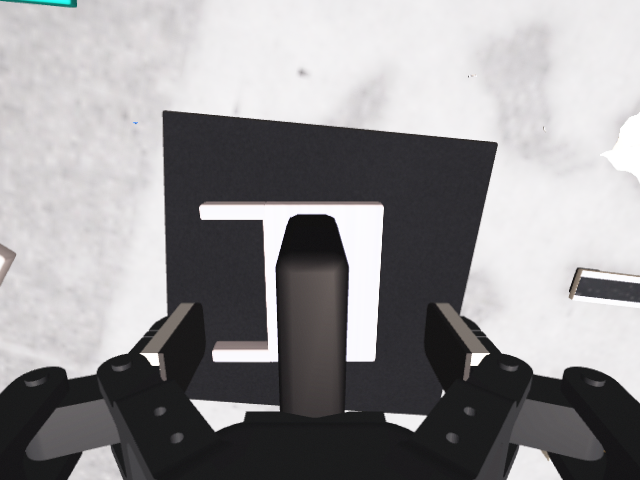

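The handle (312,320) is centred between the pads. I close on it.

{"method": "servo_tool", "body": {"increments": [{"fingers": 0,"translation": [0.002,0,0],"yaw": 0},{"fingers": 0,"translation": [0,0,0],"yaw": 0},{"fingers": 0,"translation": [0,0,0],"yaw": 0},{"fingers": 0,"translation": [0,0,0],"yaw": 0},{"fingers": 0,"translation": [0,0,0],"yaw": 0},{"fingers": 0,"translation": [0,0,0],"yaw": 0},{"fingers": 0,"translation": [0,0,0],"yaw": 0},{"fingers": 0,"translation": [0,0,0],"yaw": 0}]}}

```text
time_s: 7.3
tool_pos: [0.4906, 0.359, 0.2046]
ee_rot: [0.566, -0.418, -0.565, -0.431]
ft_force: [-0.3, -0.0, 1.3]
gripper_width: 0.252
```

```bash
python3 - <<'E'
from h import *
plan(.4926,.3604,.048,106.2)
# better clip/unit measurement from top view, now arm partly in view
d=get('top');save(d,'pics/top2.png')
E
```

```text
t 7.3 grasp [0.4927 0.3611 0.0496] zheading 106.23 tilt [ 0.0138  0.014  -0.9998] F [-0.3 -0.   1.3] w 0.252 q [ 0.58  0.67  1.85  0.01  0.6  -1.28]
tool shift mm (x,y,z) in present axes [ 1.6  0.3 -0.7]
yaw needed 0.03  shift after yaw [ 1.6  0.3 -0.7]
```

{"method": "servo_tool", "body": {"increments": [{"fingers": 0,"translation": [-0.02,0,0],"yaw": 0},{"fingers": 0,"translation": [-0.03,0,0],"yaw": 0},{"fingers": 0,"translation": [-0.03,0,0],"yaw": 0},{"fingers": 0,"translation": [-0.02,0,0],"yaw": 0},{"fingers": 0,"translation": [0,0,0],"yaw": 6},{"fingers": 0,"translation": [0,0,0],"yaw": 6},{"fingers": 0,"translation": [0,0,0],"yaw": 6},{"fingers": 0,"translation": [0,0,0],"yaw": 6},{"fingers": 0,"translation": [0,0,0],"yaw": 6},{"fingers": 0,"translation": [0,0,0],"yaw": 6},{"fingers": 0,"translation": [0,-0.02,-0.024],"yaw": 0},{"fingers": 0,"translation": [0,-0.02,-0.024],"yaw": 0},{"fingers": 0,"translation": [0,-0.02,-0.024],"yaw": 0},{"fingers": 0,"translation": [0,-0.02,-0.024],"yaw": 0},{"fingers": 0,"translation": [0,-0.02,-0.024],"yaw": 0},{"fingers": 0,"translation": [0,0,0],"yaw": 0},{"fingers": 0,"translation": [0,0,0],"yaw": 0},{"fingers": 0,"translation": [0,0,0],"yaw": 0}]}}

```text
time_s: 9.15
tool_pos: [0.5373, 0.2038, 0.3024]
ee_rot: [-0.397, 0.58, 0.401, 0.587]
ft_force: [-0.5, 0.5, -3.0]
gripper_width: 0.248
```

```bash
python3 - <<'E'
from h import *
plan(.555,.193,.15,69.76)
d=get('wrist');save(d,'pics/w4.png')
E
```

```text
t 9.15 grasp [0.538  0.2054 0.1474] zheading 68.73 tilt [ 0.0047  0.0103 -0.9999] F [-0.5  0.5 -3. ] w 0.248 q [ 0.31  0.5   1.87  0.01  0.76 -0.9 ]
tool shift mm (x,y,z) in present axes [ -2.6 -20.4  -5.4]
yaw needed -1.03  shift after yaw [ -2.6 -20.3  -5.7]
```

View pics/w4.png

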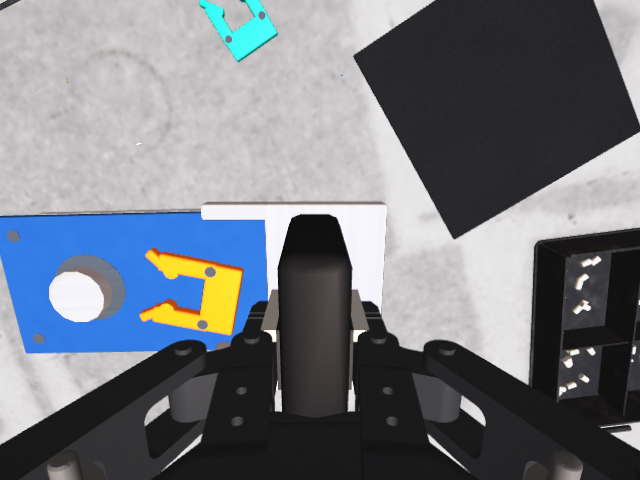

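The fork is held squarely in view. The pin head is at (77,296), the clip at (200,293) with its back at about (238,300), and the plate's upper edge runs at about row 213. Now I measure all of these precisely.

```bash
cat > meas.py <<'E'
from h import *
def meas(d,zp=0.046,pin_ref=None,verbose=True):
    im=d['img'];hsv=cv2.cvtColor(im,cv2.COLOR_RGB2HSV)
    c=big(cv2.inRange(hsv,(8,150,120),(28,255,255)),(0,0,640,480))
    P=(onz(d,c[:,0],zp+.008)[:,:2]*1000).astype(np.float32)
    # back edge: fit line from approx polygon's longest edge
    hull=cv2.convexHull(P)[:,0]; r=cv2.minAreaRect(P)
    ap=cv2.approxPolyDP(hull.reshape(-1,1,2),2.0,True)[:,0]
    print('clip rect',r); print('hull poly',ap.round(1).tolist())
    return P
E
python3 - <<'E'
from meas import *
plan(.555,.193,.15,69.76)
d=get('wrist');im=d['img'];hsv=cv2.cvtColor(im,cv2.COLOR_RGB2HSV)
meas(d)
m=cv2.inRange(hsv,(0,0,225),(180,40,255));c=big(m,(35,255,120,335))
e=cv2.fitEllipse(c);print('ell',e)
P=onz(d,c[:,0],.064)*1000
print('pin head circle',cv2.minEnclosingCircle(P[:,:2].astype(np.float32)))
pl=big(cv2.inRange(hsv,(100,130,60),(125,255,255)),(0,180,300,400))
P=(onz(d,pl[:,0],.046)[:,:2]*1000).astype(np.float32)
px=pl[:,0]
sel=(px[:,1]<225)&(px[:,0]>10)&(px[:,0]<195);l=cv2.fitLine(P[sel],cv2.DIST_HUBER,0,.01,.01).ravel();print('upper edge',np.degrees(np.arctan2(l[1],l[0])),l[2:])
l1=l
sel=(px[:,1]>340)&(px[:,0]>40)&(px[:,0]<170);l=cv2.fitLine(P[sel],cv2.DIST_HUBER,0,.01,.01).ravel();print('lower edge',np.degrees(np.arctan2(l[1],l[0])),l[2:])
sel=(px[:,0]<22)&(px[:,1]>225)&(px[:,1]<345)&(px[:,0]>1);l=cv2.fitLine(P[sel],cv2.DIST_HUBER,0,.01,.01).ravel();print('end edge',np.degrees(np.arctan2(l[1],l[0])),l[2:])
# fork in tool frame: foot corner pixels
print(d['range_z'][205,300],d['range_z'][210,230])
E
```

```text
t 9.2 grasp [0.5379 0.2057 0.1474] zheading 68.75 tilt [ 0.0047  0.0103 -0.9999] F [ 0.1  0.1 -3.5] w 0.249 q [ 0.31  0.5   1.87  0.01  0.76 -0.9 ]
tool shift mm (x,y,z) in present axes [ -2.6 -20.5  -5.6]
yaw needed -1.01  shift after yaw [ -2.7 -20.4  -5.9]
clip rect ((534.0772094726562, 125.08673858642578), (59.74799728393555, 50.22609329223633), 56.35304260253906)
hull poly [[499.3999938964844, 113.5], [539.2999877929688, 87.69999694824219], [569.0, 135.6999969482422], [531.0, 162.1999969482422], [499.1000061035156, 117.80000305175781]]
ell ((75.46250915527344, 296.6651611328125), (46.25606155395508, 56.38602066040039), 121.9626693725586)
pin head circle ((508.1645202636719, 63.87514877319336), 16.572742462158203)
upper edge 69.90837 [468.96988   94.182144]
lower edge 69.94376 [549.13885  35.83753]
end edge -20.203209 [496.72653    9.153776]
0.16117708 0.16207126
```

```bash
cat >> h.py <<'E'
def forkpts(d,uv,zg):
    "points on fork top-of-foot plane, in fork frame if origin were grasp point: returns (x_fork,y_fork) mm"
    s=monitor.sense();M=R.from_quat(s['ee_rot']).as_matrix();g=s['tool_pos']+.155*M[:,0]
    o,v,_=rays(d,uv); n=M[:,0]; p0=g+n*zg
    t=((p0-o)@n)/(v@n); Q=(o+v*t[:,None]-g)@M
    return np.c_[-Q[:,2],-Q[:,1]]*1000   # fork x=-tool z, fork y = z_up x x = -tool y
pin=np.array([.5080,.0635]);hu=np.radians(69.9)
u=-np.array([np.cos(hu),np.sin(hu)]);v=np.array([-u[1],u[0]])
def unit(P): # world m -> unit mm
    q=np.atleast_2d(P)[:,:2]-pin; return np.c_[q@u,q@v]*1000
def world(x,y): return pin+(x*u+y*v)/1000
E
python3 - <<'E'
from h import *
print(v)
d=get('wrist')
a=d['img'][190:330,190:400];cv2.imwrite('pics/crop3.png',cv2.cvtColor(cv2.resize(a,None,fx=3.8,fy=3.8,interpolation=cv2.INTER_CUBIC),cv2.COLOR_RGB2BGR))
print(forkpts(d,[(202,211),(268,260),(386,205),(386,270)],.0366))
print(unit(monitor.sense()['tool_pos']))
t=world(-127,7);print(t);plan(t[0],t[1],.15,69.9)
E
```

```text
[ 0.93909425 -0.34365969]
[[ 48.7096379  -37.87096427]
 [ 20.41447648 -15.24038232]
 [-32.0185562  -40.5816215 ]
 [-33.61345316 -10.45686107]]
[[-142.32301082  -21.02649226]]
[0.55821844 0.18035935]
t 9.3 grasp [0.5379 0.206  0.1475] zheading 68.79 tilt [ 0.005   0.0104 -0.9999] F [ 0.6  0.3 -3.9] w 0.248 q [ 0.31  0.5   1.87  0.01  0.76 -0.9 ]
tool shift mm (x,y,z) in present axes [ -2.6 -28.2 -16.5]
yaw needed -1.11  shift after yaw [ -2.6 -27.9 -17.1]
```

View pics/crop3.png

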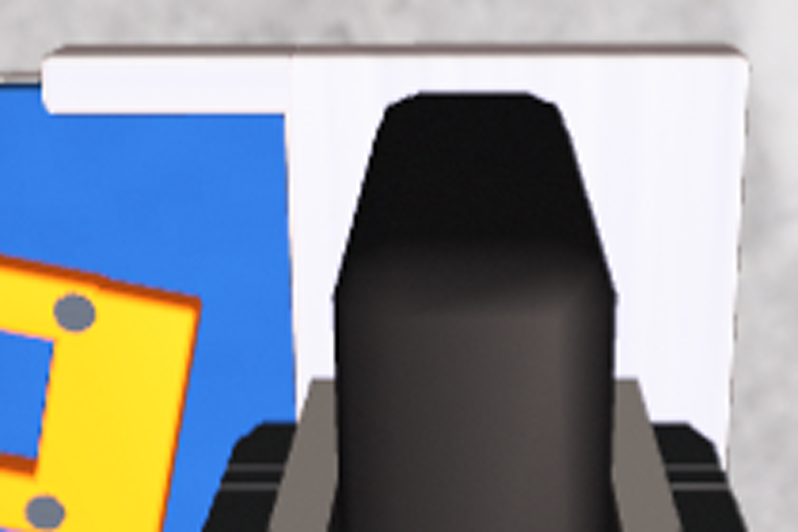

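```bash
python3 - <<'E'
from h import *
d=get('wrist');im=d['img']
for zg in(.0346,.0366,.0386):
  for nm,rows,lo,hi in(('edge',range(224,296,6),255,285),('back',range(212,300,6),365,395)):
    g=im[:,:,0].astype(float);uv=[]
    for r_ in rows:
        dd=np.diff(g[r_,lo:hi]);c=lo+(np.argmax(dd) if nm=='edge' else np.argmin(dd))+.5;uv.append((c,r_))
    P=forkpts(d,uv,zg);k=np.polyfit(P[:,1],P[:,0],1);print(zg,nm,'x at y=0',k[1].round(2),'slope deg',np.degrees(k[0]).round(2),'res',np.abs(P[:,0]-np.polyval(k,P[:,1])).max().round(2))
E
```

```text
0.0346 edge x at y=0 20.73 slope deg -0.42 res 0.2
0.0346 back x at y=0 -31.95 slope deg 0.13 res 0.17
0.0366 edge x at y=0 21.01 slope deg -0.42 res 0.2
0.0366 back x at y=0 -32.34 slope deg 0.13 res 0.17
0.0386 edge x at y=0 21.29 slope deg -0.42 res 0.2
0.0386 back x at y=0 -32.74 slope deg 0.13 res 0.17
```

{"method": "servo_tool", "body": {"increments": [{"fingers": 0,"translation": [0,0,0],"yaw": -1.1},{"fingers": 0,"translation": [0,-0.01,-0.006],"yaw": 0},{"fingers": 0,"translation": [0,-0.01,-0.006],"yaw": 0},{"fingers": 0,"translation": [0,-0.007,-0.003],"yaw": 0},{"fingers": 0,"translation": [0.02,0,0],"yaw": 0},{"fingers": 0,"translation": [0.015,0,0],"yaw": 0},{"fingers": 0,"translation": [0,0,0],"yaw": 0},{"fingers": 0,"translation": [0,0,0],"yaw": 0},{"fingers": 0,"translation": [0,0,0],"yaw": 0}]}}

```text
time_s: 10.25
tool_pos: [0.5616, 0.1788, 0.2678]
ee_rot: [-0.404, 0.575, 0.407, 0.584]
ft_force: [-0.3, -0.4, -4.3]
gripper_width: 0.251
```

```bash
python3 - <<'E'
from h import *
from meas import meas
t=world(-127,7);plan(t[0],t[1],.11,69.9)
d=get('wrist');save(d,'pics/w5.png')
P=meas(d)
E
```

```text
t 10.25 grasp [0.5628 0.1805 0.1128] zheading 70.04 tilt [ 0.0079  0.0109 -0.9999] F [-0.3 -0.4 -4.3] w 0.251 q [ 0.25  0.56  1.86  0.01  0.71 -0.98]
tool shift mm (x,y,z) in present axes [ 2.7  4.3 -1.8]
yaw needed 0.14  shift after yaw [ 2.7  4.3 -1.8]
clip rect ((534.2003784179688, 124.59390258789062), (59.73543167114258, 49.71891403198242), 56.69043731689453)
hull poly [[499.29998779296875, 114.30000305175781], [501.1000061035156, 110.5999984741211], [539.0, 87.4000015258789], [569.2000122070312, 136.10000610351562], [531.2999877929688, 161.6999969482422]]
```

View pics/w5.png

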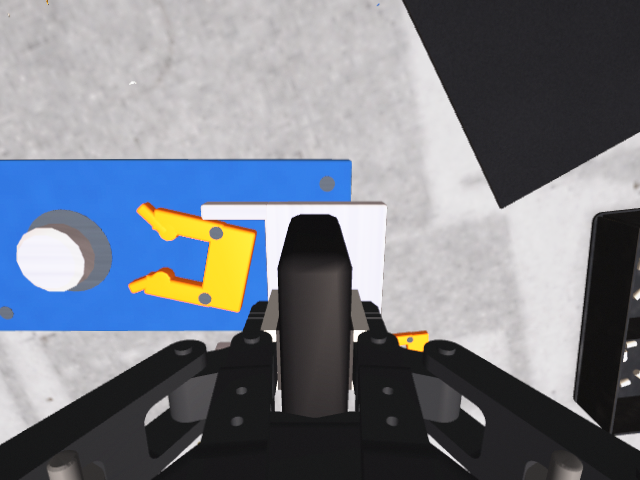

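{"method": "servo_tool", "body": {"increments": [{"fingers": 0,"translation": [0,0.004,0],"yaw": 0.1},{"fingers": 0,"translation": [0.005,0,0],"yaw": 0},{"fingers": 0,"translation": [0.005,0,0],"yaw": 0},{"fingers": 0,"translation": [0.004,0,0],"yaw": 0},{"fingers": 0,"translation": [0,0,0],"yaw": 0},{"fingers": 0,"translation": [0,0,0],"yaw": 0},{"fingers": 0,"translation": [0,0,0],"yaw": 0}]}}

```text
time_s: 11.0
tool_pos: [0.5579, 0.1809, 0.254]
ee_rot: [-0.404, 0.574, 0.407, 0.585]
ft_force: [-0.2, -0.6, -3.5]
gripper_width: 0.252
```

```bash
python3 - <<'E'
from h import *
from meas import meas
t=world(-127,7);plan(t[0],t[1],.0926,69.9)
d=get('wrist');save(d,'pics/w6.png')
P=meas(d)
E
```

```text
t 11.0 grasp [0.5595 0.1827 0.099 ] zheading 69.98 tilt [ 0.01    0.0115 -0.9999] F [-0.2 -0.6 -3.5] w 0.252 q [ 0.26  0.58  1.88  0.01  0.67 -0.97]
tool shift mm (x,y,z) in present axes [ 6.4  0.4 -2.7]
yaw needed 0.08  shift after yaw [ 6.4  0.4 -2.7]
clip rect ((534.1610107421875, 124.82377624511719), (59.94208908081055, 49.76055145263672), 56.389564514160156)
hull poly [[499.29998779296875, 113.9000015258789], [535.0, 88.30000305175781], [539.5999755859375, 88.0], [569.2000122070312, 136.3000030517578], [531.4000244140625, 162.10000610351562]]
```

View pics/w6.png

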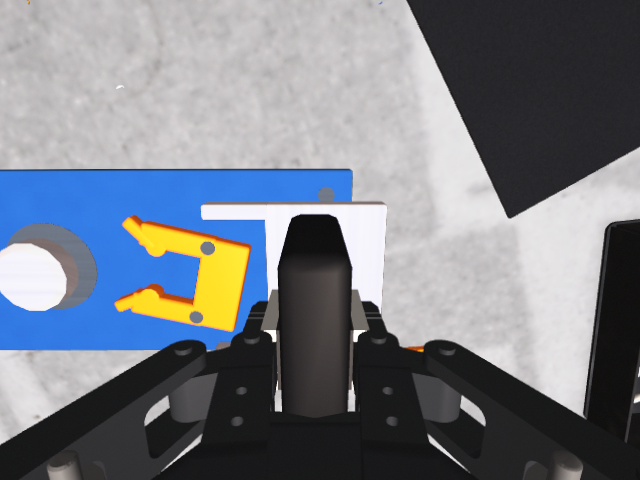

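Clearances are good: the clip back runs (250,243)-(234,332), the edge is at column 267, and the upper prong's inner side is at row 219. I lower onto the plate gently.

{"method": "servo_tool", "body": {"increments": [{"fingers": 0,"translation": [0.003,0,0],"yaw": 0},{"fingers": 0,"translation": [0.003,0,0],"yaw": 0},{"fingers": 0,"translation": [0.003,0,0],"yaw": 0},{"fingers": 0,"translation": [0.002,0,0],"yaw": 0}]}}

```text
time_s: 11.45
tool_pos: [0.5583, 0.1811, 0.2429]
ee_rot: [-0.404, 0.574, 0.407, 0.585]
ft_force: [-1.7, 0.1, 2.5]
gripper_width: 0.254
```

{"method": "servo_tool", "body": {"increments": [{"fingers": 0,"translation": [0.002,0,0],"yaw": 0},{"fingers": 0,"translation": [0.002,0,0],"yaw": 0}]}}

```text
time_s: 11.65
tool_pos: [0.5586, 0.1815, 0.2402]
ee_rot: [-0.404, 0.573, 0.406, 0.585]
ft_force: [-12.3, 2.3, 51.0]
gripper_width: 0.25
```

{"method": "servo_tool", "body": {"increments": [{"fingers": 0,"translation": [0.002,0,0],"yaw": 0},{"fingers": 0,"translation": [0.002,0,0],"yaw": 0}]}}

```text
time_s: 11.85
tool_pos: [0.5584, 0.1817, 0.2402]
ee_rot: [-0.405, 0.573, 0.406, 0.586]
ft_force: [-14.7, -4.1, 46.1]
gripper_width: 0.252
```

{"method": "servo_tool", "body": {"increments": [{"fingers": 0,"translation": [0.0006,0,0],"yaw": 0},{"fingers": 0,"translation": [0.0006,0,0],"yaw": 0}]}}

```text
time_s: 12.05
tool_pos: [0.5581, 0.1814, 0.241]
ee_rot: [-0.405, 0.573, 0.406, 0.586]
ft_force: [-2.2, 0.4, 5.1]
gripper_width: 0.248
```

```bash
python3 - <<'E'
from h import *
from meas import meas
t=world(-127,7);plan(t[0],t[1],.0926,69.9)
d=get('wrist');save(d,'pics/w7.png')
P=meas(d,.0395);print(monitor.sense()['ft_force'])
E
```

```text
t 12.05 grasp [0.5602 0.1832 0.086 ] zheading 70.04 tilt [ 0.0139  0.0119 -0.9998] F [-2.2  0.4  5.1] w 0.248 q [ 0.26  0.6   1.88  0.01  0.64 -0.97]
tool shift mm (x,y,z) in present axes [-6.6  0.8 -3.3]
yaw needed 0.14  shift after yaw [-6.6  0.8 -3.3]
clip rect ((533.9483642578125, 124.83235168457031), (60.111087799072266, 50.117496490478516), 56.749210357666016)
hull poly [[499.20001220703125, 114.4000015258789], [501.1000061035156, 110.4000015258789], [539.5999755859375, 87.80000305175781], [568.9000244140625, 136.10000610351562], [531.0999755859375, 162.1999969482422]]
[-3.63837005 -0.30131269  8.19520015]
```

View pics/w7.png

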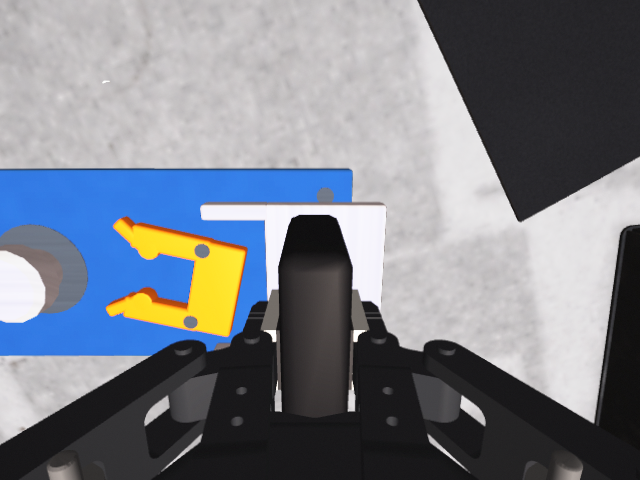

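The plate is pressed down and the clip is free inside the mouth. I push forward slowly.

{"method": "servo_tool", "body": {"increments": [{"fingers": 0,"translation": [0.001,0,-0.003],"yaw": 0},{"fingers": 0,"translation": [0.001,0,-0.003],"yaw": 0},{"fingers": 0,"translation": [0.001,0,-0.003],"yaw": 0}]}}

```text
time_s: 12.4
tool_pos: [0.5577, 0.1752, 0.2412]
ee_rot: [-0.405, 0.569, 0.406, 0.589]
ft_force: [-0.6, 8.7, 14.9]
gripper_width: 0.246
```

{"method": "servo_tool", "body": {"increments": [{"fingers": 0,"translation": [0.001,0,-0.003],"yaw": 0},{"fingers": 0,"translation": [0.001,0,-0.003],"yaw": 0},{"fingers": 0,"translation": [0.001,0,-0.003],"yaw": 0}]}}

```text
time_s: 12.7
tool_pos: [0.5573, 0.1691, 0.2415]
ee_rot: [-0.406, 0.566, 0.405, 0.593]
ft_force: [-0.1, 8.3, 15.6]
gripper_width: 0.254
```

```bash
python3 - <<'E'
from h import *
from meas import meas
t=world(-115,7);plan(t[0],t[1],.0926,69.9)
d=get('wrist');save(d,'pics/w8.png')
P=meas(d,.0395);print(monitor.sense()['ft_force'])
E
```

```text
t 12.7 grasp [0.5624 0.1724 0.0866] zheading 69.96 tilt [ 0.0326  0.0212 -0.9992] F [-0.1  8.3 15.6] w 0.254 q [ 0.24  0.59  1.9   0.02  0.61 -1.  ]
tool shift mm (x,y,z) in present axes [-6.3  6.5 -5.7]
yaw needed 0.06  shift after yaw [-6.3  6.5 -5.7]
clip rect ((534.0545654296875, 124.58552551269531), (59.65443801879883, 49.932273864746094), 56.54616928100586)
hull poly [[499.20001220703125, 114.0999984741211], [534.9000244140625, 88.30000305175781], [539.7000122070312, 87.80000305175781], [568.9000244140625, 136.3000030517578], [531.0999755859375, 161.8000030517578]]
[ 0.88854185  6.26643929 14.34974997]
```

View pics/w8.png

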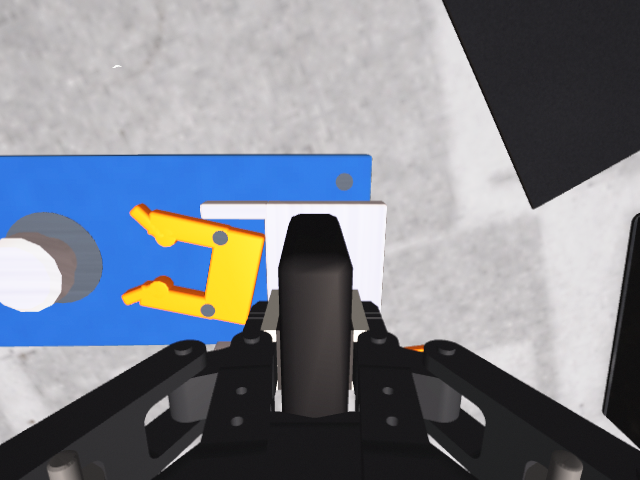

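{"method": "servo_tool", "body": {"increments": [{"fingers": 0,"translation": [0.0005,0.003,-0.006],"yaw": 0},{"fingers": 0,"translation": [0.0005,0.003,-0.006],"yaw": 0}]}}

```text
time_s: 12.95
tool_pos: [0.5504, 0.1609, 0.2421]
ee_rot: [-0.407, 0.562, 0.404, 0.596]
ft_force: [3.3, 4.2, 7.7]
gripper_width: 0.25
```

```bash
python3 - <<'E'
from h import *
from meas import meas
t=world(-115,7);plan(t[0],t[1],.0926,69.9)
d=get('wrist');save(d,'pics/w9.png')
P=meas(d,.0395);print(monitor.sense()['ft_force'])
E
```

```text
t 12.95 grasp [0.5568 0.1646 0.0873] zheading 69.96 tilt [ 0.0413  0.024  -0.9989] F [3.3 4.2 7.7] w 0.25 q [ 0.23  0.58  1.93  0.03  0.59 -1.01]
tool shift mm (x,y,z) in present axes [-5.3  3.9  3.5]
yaw needed 0.06  shift after yaw [-5.3  3.9  3.5]
clip rect ((533.5194091796875, 118.02162170410156), (59.708255767822266, 49.905906677246094), 64.15852355957031)
hull poly [[501.29998779296875, 101.5], [540.7000122070312, 81.4000015258789], [543.9000244140625, 82.30000305175781], [564.0, 128.39999389648438], [555.2999877929688, 140.39999389648438], [525.5, 154.1999969482422], [500.20001220703125, 106.5]]
[3.52953991 0.94996267 8.91421471]
```

View pics/w9.png

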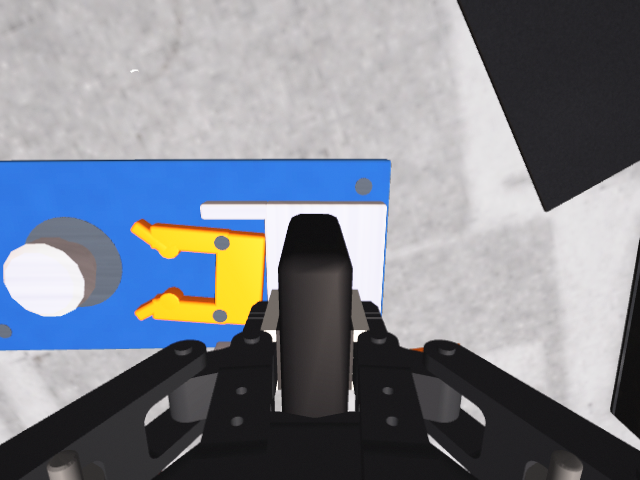

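```bash
cat >> meas.py <<'E'
def clipunit(d,zp=.0395):
    im=d['img'];hsv=cv2.cvtColor(im,cv2.COLOR_RGB2HSV)
    c=big(cv2.inRange(hsv,(8,150,120),(28,255,255)),(0,0,640,480))
    Q=unit(onz(d,c[:,0],zp+.008))
    m=cv2.inRange(hsv,(0,0,225),(180,40,255));
    # arm sides: y extent per x slice
    for x in np.arange(Q[:,0].min()+1,Q[:,0].max(),6):
        s=Q[abs(Q[:,0]-x)<1.2]
        if len(s): print('x %.1f  y %.1f..%.1f mid %.1f'%(x,s[:,1].min(),s[:,1].max(),(s[:,1].min()+s[:,1].max())/2))
    return Q
E
python3 - <<'E'
from meas import *
d=get('wrist');clipunit(d)
im=d['img'];hsv=cv2.cvtColor(im,cv2.COLOR_RGB2HSV)
m=cv2.inRange(hsv,(0,0,225),(180,40,255));c=big(m,(0,235,100,325))
print('pin',unit(np.array(cv2.minEnclosingCircle((onz(d,c[:,0],.064)[:,:2]).astype(np.float32))[0])))
print(c[:,0].min(0),c[:,0].max(0))
E
```

```text
x -89.3  y -15.2..17.0 mid 0.9
x -83.3  y -15.7..22.8 mid 3.5
x -77.3  y -16.2..30.3 mid 7.0
x -71.3  y -17.2..30.2 mid 6.5
x -65.3  y -17.7..29.6 mid 5.9
x -59.3  y -18.2..28.9 mid 5.3
x -53.3  y -18.8..28.8 mid 5.0
x -47.3  y -19.3..28.2 mid 4.5
x -41.3  y -19.3..27.6 mid 4.1
x -35.3  y -21.2..26.9 mid 2.9
x -29.3  y 21.5..27.9 mid 24.7
pin [[-0.59424703 -0.03884069]]
[  5 245] [ 85 316]
```

{"method": "servo_tool", "body": {"increments": [{"fingers": 0,"translation": [-0.003,0,0],"yaw": 0},{"fingers": 0,"translation": [-0.003,0,0],"yaw": 0},{"fingers": 0,"translation": [-0.002,0,0],"yaw": 0},{"fingers": 0,"translation": [0,0,0],"yaw": 0},{"fingers": 0,"translation": [0,0,0],"yaw": 0},{"fingers": 0,"translation": [0,0,0],"yaw": 0}]}}

```text
time_s: 13.65
tool_pos: [0.5496, 0.1602, 0.2503]
ee_rot: [-0.406, 0.563, 0.404, 0.596]
ft_force: [-0.2, 0.2, -2.5]
gripper_width: 0.25
```

```bash
python3 - <<'E'
from meas import *
t=world(-115,7);plan(t[0],t[1],.0926,69.9)
d=get('wrist');save(d,'pics/w10.png');clipunit(d,.046)
E
```

```text
t 13.65 grasp [0.5558 0.1638 0.0955] zheading 69.96 tilt [ 0.0403  0.0234 -0.9989] F [-0.2  0.2 -2.5] w 0.25 q [ 0.23  0.56  1.93  0.02  0.61 -1.01]
tool shift mm (x,y,z) in present axes [2.9 3.5 4.3]
yaw needed 0.06  shift after yaw [2.9 3.5 4.3]
x -89.1  y -15.4..18.2 mid 1.4
x -83.1  y -15.9..21.8 mid 3.0
x -77.1  y -16.5..30.5 mid 7.0
x -71.1  y -17.4..29.9 mid 6.2
x -65.1  y -18.0..29.8 mid 5.9
x -59.1  y -18.5..29.1 mid 5.3
x -53.1  y -19.0..29.0 mid 5.0
x -47.1  y -19.0..28.4 mid 4.7
x -41.1  y -19.1..27.8 mid 4.3
x -35.1  y -21.0..26.6 mid 2.8
x -29.1  y 22.2..28.1 mid 25.1
```

View pics/w10.png

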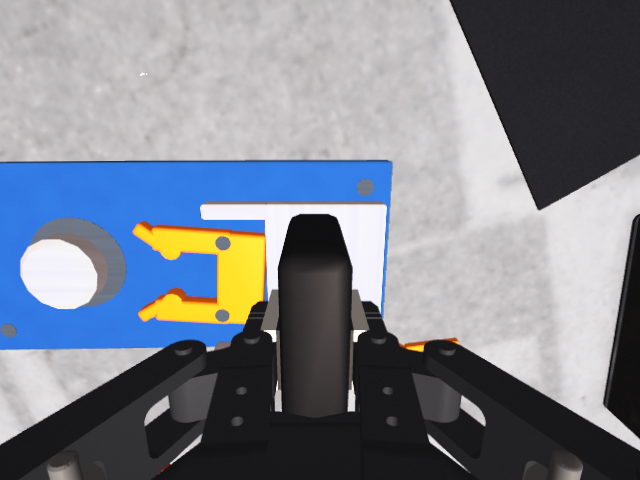

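{"method": "servo_tool", "body": {"increments": [{"fingers": 0,"translation": [0,0.005,0],"yaw": 0},{"fingers": 0,"translation": [0,0.005,0],"yaw": 0},{"fingers": 0,"translation": [0,0.004,0],"yaw": 0},{"fingers": 0,"translation": [0,0,0],"yaw": 0},{"fingers": 0,"translation": [0,0,0],"yaw": 0}]}}

```text
time_s: 14.2
tool_pos: [0.5347, 0.1654, 0.2494]
ee_rot: [-0.406, 0.563, 0.404, 0.595]
ft_force: [-0.2, 0.2, -3.0]
gripper_width: 0.252
```

```bash
python3 - <<'E'
from meas import *
t=world(-115,7);plan(t[0],t[1],.0926,69.9)
d=get('wrist');save(d,'pics/w11.png');clipunit(d,.046)
E
```

```text
t 14.2 grasp [0.5408 0.169  0.0945] zheading 69.97 tilt [ 0.0392  0.0231 -0.999 ] F [-0.2  0.2 -3. ] w 0.252 q [ 0.24  0.55  1.96  0.02  0.59 -1.  ]
tool shift mm (x,y,z) in present axes [  2.5 -12.4   4.6]
yaw needed 0.07  shift after yaw [  2.5 -12.4   4.6]
x -87.3  y -20.1..2.3 mid -8.9
x -81.3  y -20.7..9.7 mid -5.5
x -75.3  y -20.7..20.1 mid -0.3
x -69.3  y -21.3..27.4 mid 3.1
x -63.3  y -21.3..26.7 mid 2.7
x -57.3  y -21.4..26.1 mid 2.3
x -51.3  y -21.4..22.5 mid 0.6
x -45.3  y -21.5..23.6 mid 1.0
x -39.3  y -21.5..26.3 mid 2.4
x -33.3  y -23.0..25.6 mid 1.3
```

View pics/w11.png

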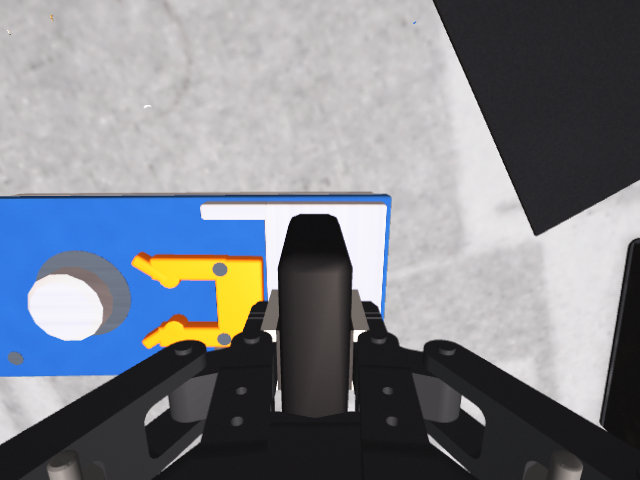

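{"method": "servo_tool", "body": {"increments": [{"fingers": 0,"translation": [0,0.003,0],"yaw": 0},{"fingers": 0,"translation": [0,0,0],"yaw": 0},{"fingers": 0,"translation": [0,0,0],"yaw": 0}]}}

```text
time_s: 14.55
tool_pos: [0.5319, 0.1665, 0.2493]
ee_rot: [-0.406, 0.563, 0.404, 0.595]
ft_force: [-0.3, 0.8, -4.2]
gripper_width: 0.248
```

```bash
python3 - <<'E'
from meas import *
t=world(-115,7);plan(t[0],t[1],.0926,69.9)
d=get('wrist');save(d,'pics/w12.png');Q=clipunit(d,.046)
s=Q[(Q[:,1]<-15)&(Q[:,0]>-80)&(Q[:,0]<-42)];print(np.polyfit(s[:,0],s[:,1],1), s[:,1].mean())
im=d['img'];hsv=cv2.cvtColor(im,cv2.COLOR_RGB2HSV)
m=cv2.inRange(hsv,(0,0,225),(180,40,255));c=big(m,(10,260,115,360))
print('pin',unit(np.array(cv2.minEnclosingCircle((onz(d,c[:,0],.064)[:,:2]).astype(np.float32))[0])))
E
```

```text
t 14.55 grasp [0.538  0.1701 0.0945] zheading 69.96 tilt [ 0.0395  0.0232 -0.999 ] F [-0.3  0.8 -4.2] w 0.248 q [ 0.24  0.55  1.96  0.02  0.59 -1.  ]
tool shift mm (x,y,z) in present axes [  2.5 -15.4   4.5]
yaw needed 0.06  shift after yaw [  2.5 -15.4   4.5]
x -86.5  y -24.1..-0.7 mid -12.4
x -80.5  y -24.1..8.9 mid -7.6
x -74.5  y -23.7..17.7 mid -3.0
x -68.5  y -24.2..23.9 mid -0.2
x -62.5  y -24.3..23.8 mid -0.3
x -56.5  y -24.4..21.4 mid -1.5
x -50.5  y -24.4..19.6 mid -2.4
x -44.5  y -24.0..21.1 mid -1.4
x -38.5  y -24.0..23.9 mid -0.1
x -32.5  y -25.5..24.4 mid -0.6
[-7.33882951e-03 -2.46433019e+01] -24.19560208832071
pin [[-0.43474237 -0.20851926]]
```

The clip is now centred at y = -0.2 and aligned to 0.4°. I press and push on.

{"method": "servo_tool", "body": {"increments": [{"fingers": 0,"translation": [0.003,0,-0.001],"yaw": 0},{"fingers": 0,"translation": [0.003,0,-0.002],"yaw": 0},{"fingers": 0,"translation": [0.002,0,-0.003],"yaw": 0}]}}

```text
time_s: 14.9
tool_pos: [0.5312, 0.1615, 0.2416]
ee_rot: [-0.407, 0.562, 0.403, 0.597]
ft_force: [-0.0, 11.5, 25.3]
gripper_width: 0.253
```

{"method": "servo_tool", "body": {"increments": [{"fingers": 0,"translation": [0.001,0.0005,-0.005],"yaw": 0},{"fingers": 0,"translation": [0.0005,0.0005,-0.005],"yaw": 0}]}}

```text
time_s: 15.1
tool_pos: [0.5294, 0.1535, 0.242]
ee_rot: [-0.407, 0.559, 0.403, 0.6]
ft_force: [3.1, 8.7, 17.1]
gripper_width: 0.255
```

```bash
python3 - <<'E'
from meas import *
t=world(-56,-8);plan(t[0],t[1],.0861,69.9)
d=get('wrist');save(d,'pics/w13.png');Q=clipunit(d,.0395)
E
```

```text
t 15.1 grasp [0.5373 0.1578 0.0872] zheading 69.94 tilt [ 0.0507  0.0276 -0.9983] F [ 3.1  8.7 17.1] w 0.255 q [ 0.22  0.55  1.99  0.03  0.55 -1.02]
tool shift mm (x,y,z) in present axes [ -0.8   3.1 -42.6]
yaw needed 0.04  shift after yaw [ -0.8   3.1 -42.6]
x -77.6  y -22.0..2.8 mid -9.6
x -71.6  y -22.1..5.9 mid -8.1
x -65.6  y -22.2..19.4 mid -1.4
x -59.6  y -22.2..25.5 mid 1.6
x -53.6  y -22.3..25.4 mid 1.5
x -47.6  y -22.4..25.3 mid 1.4
x -41.6  y -22.5..23.4 mid 0.5
x -35.6  y -22.5..23.8 mid 0.6
x -29.6  y -22.1..25.4 mid 1.6
x -23.6  y -23.6..25.8 mid 1.1
```

View pics/w13.png

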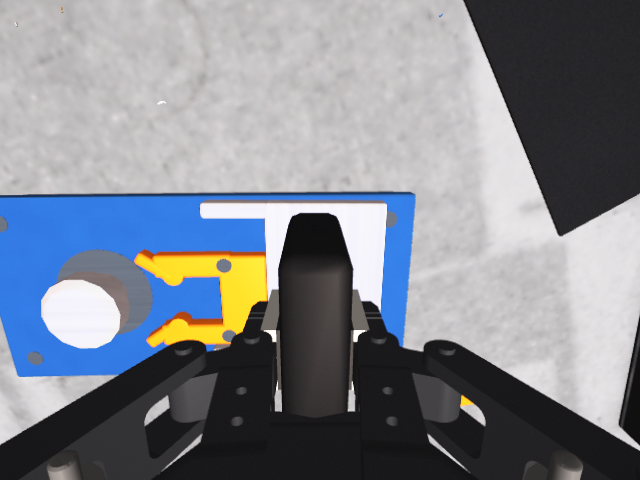

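{"method": "servo_tool", "body": {"increments": [{"fingers": 0,"translation": [0.0002,0.0025,-0.006],"yaw": 0},{"fingers": 0,"translation": [0.0002,0.002,-0.006],"yaw": 0}]}}

```text
time_s: 15.35
tool_pos: [0.5234, 0.1438, 0.2427]
ee_rot: [-0.408, 0.556, 0.401, 0.602]
ft_force: [3.1, 4.0, 7.5]
gripper_width: 0.25
```

```bash
python3 - <<'E'
from meas import *
t=world(-56,-8);plan(t[0],t[1],.0861,69.9)
d=get('wrist');save(d,'pics/w14.png');Q=clipunit(d,.0395)
E
```

```text
t 15.35 grasp [0.5324 0.1484 0.088 ] zheading 69.93 tilt [ 0.0585  0.0296 -0.9979] F [3.1 4.  7.5] w 0.25 q [ 0.21  0.54  2.01  0.03  0.53 -1.04]
tool shift mm (x,y,z) in present axes [  0.3   1.8 -32.2]
yaw needed 0.03  shift after yaw [  0.3   1.8 -32.2]
x -67.3  y -22.9..2.1 mid -10.4
x -61.3  y -23.0..5.2 mid -8.9
x -55.3  y -22.6..18.8 mid -1.9
x -49.3  y -23.1..25.0 mid 0.9
x -43.3  y -23.2..24.8 mid 0.8
x -37.3  y -23.3..24.6 mid 0.6
x -31.3  y -23.4..22.8 mid -0.3
x -25.3  y -23.5..23.2 mid -0.2
x -19.3  y -23.1..24.8 mid 0.8
x -13.3  y -24.6..25.2 mid 0.3
```

View pics/w14.png

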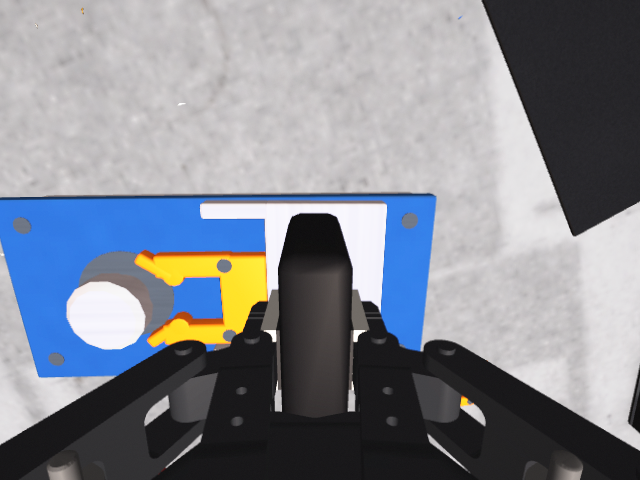

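{"method": "servo_tool", "body": {"increments": [{"fingers": 0,"translation": [0.0003,0.002,-0.006],"yaw": 0},{"fingers": 0,"translation": [0.0003,0.0018,-0.006],"yaw": 0}]}}

```text
time_s: 15.6
tool_pos: [0.5177, 0.1336, 0.243]
ee_rot: [-0.409, 0.554, 0.4, 0.605]
ft_force: [3.5, 6.3, 9.8]
gripper_width: 0.251
```

```bash
python3 - <<'E'
from meas import *
t=world(-56,-8);plan(t[0],t[1],.0861,69.9)
d=get('wrist');save(d,'pics/w15.png');Q=clipunit(d,.0395)
E
```

```text
t 15.6 grasp [0.528  0.1384 0.0884] zheading 69.92 tilt [ 0.0659  0.0313 -0.9973] F [3.5 6.3 9.8] w 0.251 q [ 0.19  0.53  2.03  0.04  0.51 -1.06]
tool shift mm (x,y,z) in present axes [  1.2   1.1 -21.3]
yaw needed 0.02  shift after yaw [  1.2   1.  -21.3]
x -56.6  y -23.3..1.8 mid -10.8
x -50.6  y -23.4..4.8 mid -9.3
x -44.6  y -23.5..18.5 mid -2.5
x -38.6  y -23.6..24.1 mid 0.2
x -32.6  y -23.7..24.5 mid 0.4
x -26.6  y -23.8..23.8 mid -0.0
x -20.6  y -24.0..22.5 mid -0.8
x -14.6  y -24.1..22.8 mid -0.6
x -8.6  y -23.6..24.4 mid 0.4
x -2.6  y -25.2..-15.4 mid -20.3
```

View pics/w15.png

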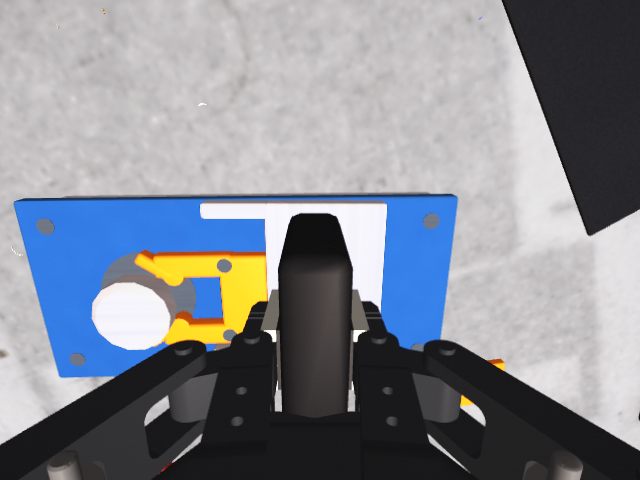

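{"method": "servo_tool", "body": {"increments": [{"fingers": 0,"translation": [0.0004,0.0015,-0.005],"yaw": 0},{"fingers": 0,"translation": [0.0004,0.0012,-0.004],"yaw": 0}]}}

```text
time_s: 15.85
tool_pos: [0.5142, 0.1258, 0.2433]
ee_rot: [-0.41, 0.551, 0.399, 0.607]
ft_force: [3.7, 11.6, 10.5]
gripper_width: 0.253
```

```bash
python3 - <<'E'
from meas import *
t=world(-56,-8);plan(t[0],t[1],.0861,69.9)
d=get('wrist');save(d,'pics/w16.png');Q=clipunit(d,.0395)
E
```

```text
t 15.85 grasp [0.5256 0.1309 0.0888] zheading 69.89 tilt [ 0.0735  0.033  -0.9967] F [ 3.7 11.6 10.5] w 0.253 q [ 0.18  0.53  2.05  0.04  0.49 -1.08]
tool shift mm (x,y,z) in present axes [  1.9   1.5 -13.5]
yaw needed -0.01  shift after yaw [  1.9   1.5 -13.5]
x -49.1  y -23.1..2.6 mid -10.3
x -43.1  y -22.8..5.1 mid -8.8
x -37.1  y -22.9..19.4 mid -1.7
x -31.1  y -23.5..24.4 mid 0.5
x -25.1  y -23.6..24.3 mid 0.3
x -19.1  y -23.7..24.1 mid 0.2
x -13.1  y -23.8..23.3 mid -0.3
x -7.1  y -23.9..23.1 mid -0.4
x -1.1  y -24.0..-13.2 mid -18.6
x 4.9  y -25.6..-15.3 mid -20.4
```

{"method": "servo_tool", "body": {"increments": [{"fingers": 0,"translation": [0.0004,0.001,-0.005],"yaw": 0},{"fingers": 0,"translation": [0.0004,0.001,-0.005],"yaw": 0}]}}

```text
time_s: 16.1
tool_pos: [0.5115, 0.118, 0.2437]
ee_rot: [-0.41, 0.549, 0.398, 0.611]
ft_force: [3.8, 11.1, 11.3]
gripper_width: 0.252
```

```bash
python3 - <<'E'
from meas import *
t=world(-56,-8);plan(t[0],t[1],.0861,69.9)
d=get('wrist');save(d,'pics/w17.png');Q=clipunit(d,.0395)
E
```

```text
t 16.1 grasp [0.5242 0.1235 0.0893] zheading 69.83 tilt [ 0.082   0.0358 -0.996 ] F [ 3.8 11.1 11.3] w 0.252 q [ 0.16  0.52  2.06  0.05  0.47 -1.1 ]
tool shift mm (x,y,z) in present axes [ 2.7  2.8 -6.1]
yaw needed -0.07  shift after yaw [ 2.7  2.8 -6.1]
x -42.0  y -21.6..4.3 mid -8.6
x -36.0  y -21.7..6.8 mid -7.5
x -30.0  y -21.8..21.2 mid -0.3
x -24.0  y -23.4..26.2 mid 1.4
x -18.0  y -24.1..26.0 mid 1.0
x -12.0  y -25.2..25.8 mid 0.3
x -6.0  y -25.8..25.0 mid -0.4
x 0.0  y -26.8..-13.6 mid -20.2
x 6.0  y -27.0..-13.8 mid -20.4
x 12.0  y -29.0..-19.3 mid -24.2
```

View pics/w17.png

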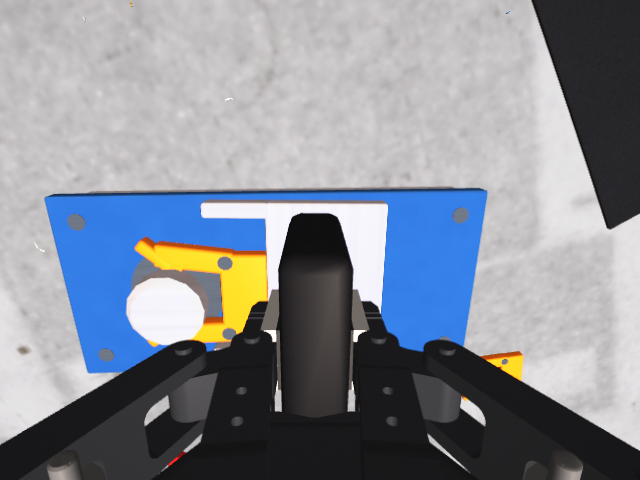

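The upper arm is visibly spread (nose at 150,245) as it passes the neck, with about 9 mm to go.

{"method": "servo_tool", "body": {"increments": [{"fingers": 0,"translation": [0.0005,0.0012,-0.005],"yaw": 0},{"fingers": 0,"translation": [0.0005,0.001,-0.004],"yaw": 0}]}}

```text
time_s: 16.35
tool_pos: [0.5088, 0.1105, 0.2439]
ee_rot: [-0.411, 0.546, 0.396, 0.614]
ft_force: [2.5, 8.0, 14.1]
gripper_width: 0.25
```

```bash
python3 - <<'E'
from meas import *
t=world(-56,-8);plan(t[0],t[1],.0861,69.9)
d=get('wrist');save(d,'pics/w18.png');Q=clipunit(d,.0395)
E
```

```text
t 16.35 grasp [0.5227 0.1163 0.0897] zheading 69.8 tilt [ 0.0902  0.0377 -0.9952] F [ 2.5  8.  14.1] w 0.25 q [ 0.15  0.52  2.07  0.05  0.46 -1.12]
tool shift mm (x,y,z) in present axes [3.4 3.9 1.1]
yaw needed -0.1  shift after yaw [3.4 3.9 1.1]
x -34.8  y -21.6..5.8 mid -7.9
x -28.8  y -21.8..8.3 mid -6.7
x -22.8  y -22.4..22.8 mid 0.2
x -16.8  y -23.5..24.9 mid 0.7
x -10.8  y -23.7..24.7 mid 0.5
x -4.8  y -24.3..24.4 mid 0.1
x 1.2  y -24.9..-13.6 mid -19.3
x 7.2  y -25.5..-12.8 mid -19.2
x 13.2  y -25.2..-11.9 mid -18.6
x 19.2  y -27.2..-17.6 mid -22.4
```

View pics/w18.png

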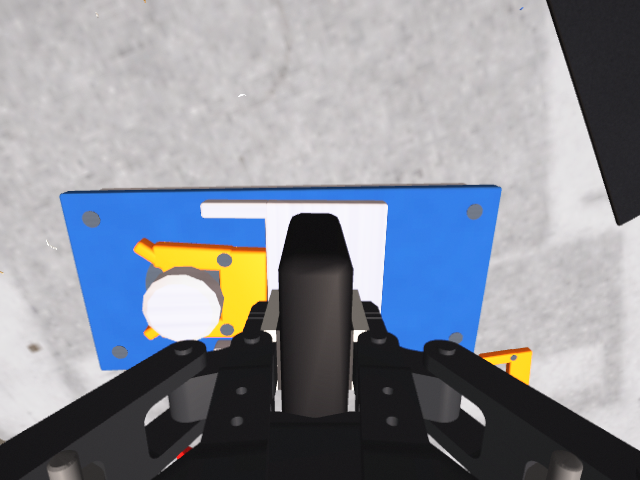

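{"method": "servo_tool", "body": {"increments": [{"fingers": 0,"translation": [0.0005,0.0008,-0.003],"yaw": 0},{"fingers": 0,"translation": [0.0005,0.0005,-0.003],"yaw": 0}]}}

```text
time_s: 16.6
tool_pos: [0.5075, 0.1055, 0.2442]
ee_rot: [-0.411, 0.544, 0.395, 0.616]
ft_force: [2.3, 16.2, 9.4]
gripper_width: 0.251
```

```bash
python3 - <<'E'
from meas import *
t=world(-56,-8);plan(t[0],t[1],.0861,69.9)
d=get('wrist');save(d,'pics/w19.png');Q=clipunit(d,.0395)
E
```

```text
t 16.6 grasp [0.5225 0.1116 0.09  ] zheading 69.76 tilt [ 0.097   0.0393 -0.9945] F [ 2.3 16.2  9.4] w 0.251 q [ 0.14  0.51  2.08  0.06  0.45 -1.13]
tool shift mm (x,y,z) in present axes [3.9 5.5 5.6]
yaw needed -0.14  shift after yaw [3.9 5.5 5.6]
x -30.7  y -21.8..7.7 mid -7.0
x -24.7  y -22.0..10.2 mid -5.9
x -18.7  y -22.1..24.1 mid 1.0
x -12.7  y -22.8..25.1 mid 1.2
x -6.7  y -23.0..24.9 mid 0.9
x -0.7  y -23.1..-13.7 mid -18.4
x 5.3  y -23.3..-13.9 mid -18.6
x 11.3  y -23.0..-10.7 mid -16.8
x 17.3  y -22.6..-10.8 mid -16.7
x 23.3  y -24.7..-15.0 mid -19.8
```

View pics/w19.png

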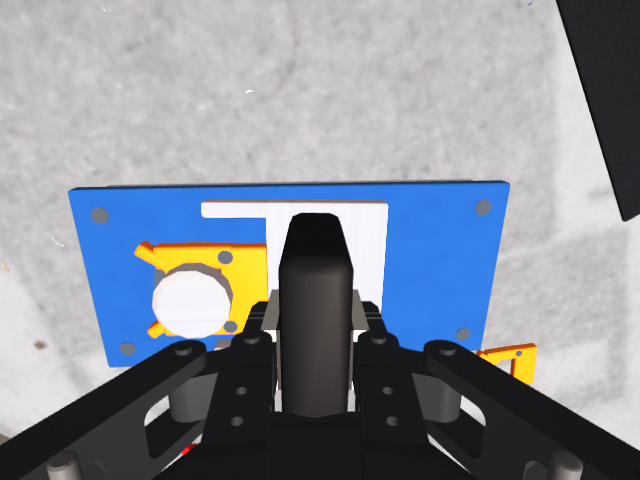

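{"method": "servo_tool", "body": {"increments": [{"fingers": 0,"translation": [0.0005,0,-0.003],"yaw": 0}]}}

```text
time_s: 16.75
tool_pos: [0.5076, 0.1035, 0.2444]
ee_rot: [-0.411, 0.542, 0.394, 0.618]
ft_force: [3.5, 34.5, 8.0]
gripper_width: 0.248
```

```bash
python3 - <<'E'
from meas import *
t=world(-56,-8);plan(t[0],t[1],.0861,69.9)
d=get('wrist');Q=clipunit(d,.0395)
im=d['img'];hsv=cv2.cvtColor(im,cv2.COLOR_RGB2HSV)
m=cv2.inRange(hsv,(0,0,225),(180,40,255));c=big(m,(140,255,240,345))
print('pin',unit(np.array(cv2.minEnclosingCircle((onz(d,c[:,0],.064)[:,:2]).astype(np.float32))[0])),c[:,0].min(0),c[:,0].max(0))
E
```

```text
t 16.75 grasp [0.5233 0.1098 0.0903] zheading 69.7 tilt [ 0.101   0.0411 -0.994 ] F [ 3.5 34.5  8. ] w 0.248 q [ 0.13  0.51  2.08  0.06  0.44 -1.14]
tool shift mm (x,y,z) in present axes [4.2 6.8 6.9]
yaw needed -0.2  shift after yaw [4.2 6.8 6.9]
x -30.1  y -21.8..9.3 mid -6.3
x -24.1  y -22.0..10.6 mid -5.7
x -18.1  y -22.2..24.0 mid 0.9
x -12.1  y -22.8..24.9 mid 1.1
x -6.1  y -23.0..25.2 mid 1.1
x -0.1  y -23.1..-13.8 mid -18.5
x 5.9  y -22.9..-13.6 mid -18.2
x 11.9  y -23.0..-10.8 mid -16.9
x 17.9  y -22.7..-10.9 mid -16.8
x 23.9  y -24.3..-15.1 mid -19.7
pin [[ 0.57809909 -0.50323164]] [155 268] [232 334]
```

Force climbs to 34 N with no further clip motion, which is the hard stop. The arms are closed again, so I back off and lift.

{"method": "servo_tool", "body": {"increments": [{"fingers": 0,"translation": [0,0,0.003],"yaw": 0},{"fingers": 0,"translation": [-0.001,0,0.004],"yaw": 0},{"fingers": 0,"translation": [-0.003,0,0.002],"yaw": 0},{"fingers": 0,"translation": [-0.005,0,0],"yaw": 0},{"fingers": 0,"translation": [-0.01,0,0],"yaw": 0},{"fingers": 0,"translation": [-0.02,0,0],"yaw": 0},{"fingers": 0,"translation": [-0.03,0,0],"yaw": 0},{"fingers": 0,"translation": [-0.02,0,0],"yaw": 0},{"fingers": 0,"translation": [0,0,0],"yaw": 0},{"fingers": 0,"translation": [0,0,0],"yaw": 0},{"fingers": 0,"translation": [0,0,0],"yaw": 0}]}}

```text
time_s: 17.9
tool_pos: [0.4998, 0.1071, 0.3378]
ee_rot: [-0.411, 0.543, 0.394, 0.617]
ft_force: [0.1, 0.2, -3.4]
gripper_width: 0.251
```

```bash
python3 - <<'E'
from meas import *
plan(.5,.3,.15,106.2)
d=get('wrist');save(d,'pics/w20.png');Q=clipunit(d,.042)
im=d['img'];hsv=cv2.cvtColor(im,cv2.COLOR_RGB2HSV)
m=cv2.inRange(hsv,(0,0,225),(180,40,255));c=big(m,(100,240,200,345))
print('pin',unit(np.array(cv2.minEnclosingCircle((onz(d,c[:,0],.064)[:,:2]).astype(np.float32))[0])),c[:,0].min(0),c[:,0].max(0))
E
```

```text
t 17.9 grasp [0.5151 0.1134 0.1837] zheading 69.67 tilt [ 0.0986  0.0402 -0.9943] F [ 0.1  0.2 -3.4] w 0.251 q [ 0.14  0.35  2.03  0.04  0.66 -1.1 ]
tool shift mm (x,y,z) in present axes [ 39.5  82.3 166.9]
yaw needed -36.53  shift after yaw [ 49.6 -33.8 180.5]
x -24.1  y -15.4..24.4 mid 4.5
x -18.1  y -16.3..24.2 mid 4.0
x -12.1  y -12.1..24.8 mid 6.4
x -6.1  y -16.6..24.6 mid 4.0
x -0.1  y -16.7..24.4 mid 3.8
x 5.9  y -16.9..25.0 mid 4.1
x 11.9  y -17.0..24.8 mid 3.9
x 17.9  y -20.7..24.6 mid 1.9
x 23.9  y -23.7..25.9 mid 1.1
pin [[84.21230551 36.36560585]] [100 246] [136 344]
```

View pics/w20.png

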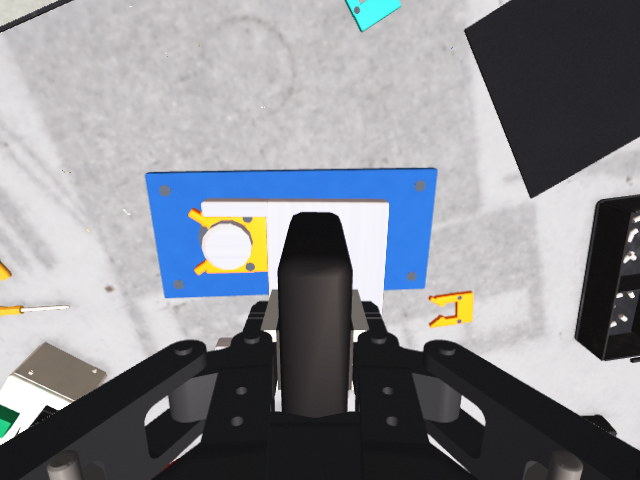

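The clip sits round the pin head at (228,246) with both noses out in front. I carry the fork back over the mat.

```bash
python3 - <<'E'
from h import *
plan(.4926,.3604,.16,106.2)
E
```

```text
t 17.95 grasp [0.5149 0.1133 0.1834] zheading 69.66 tilt [ 0.0979  0.0402 -0.9944] F [-0.6 -0.8 -4.4] w 0.25 q [ 0.14  0.35  2.03  0.04  0.66 -1.1 ]
tool shift mm (x,y,z) in present axes [ 31.  109.5 221.7]
yaw needed -36.54  shift after yaw [ 44.4 -44.2 241.2]
```

{"method": "servo_tool", "body": {"increments": [{"fingers": 0,"translation": [0,0,0.02],"yaw": -6},{"fingers": 0,"translation": [0,0,0.02],"yaw": -6},{"fingers": 0,"translation": [0,0,0.02],"yaw": -6},{"fingers": 0,"translation": [0,0,0.02],"yaw": -6},{"fingers": 0,"translation": [0,0,0.02],"yaw": -6},{"fingers": 0,"translation": [0,0,0.02],"yaw": -6},{"fingers": 0,"translation": [0,0,0],"yaw": 0},{"fingers": 0,"translation": [0,0,0],"yaw": 0},{"fingers": 0,"translation": [0,0,0],"yaw": 0}]}}

```text
time_s: 18.85
tool_pos: [0.5087, 0.2278, 0.3331]
ee_rot: [0.583, -0.394, -0.551, -0.449]
ft_force: [0.5, -0.3, -4.3]
gripper_width: 0.25
```

```bash
python3 - <<'E'
from h import *
plan(.4926,.3604,.16,106.2)
E
```

```text
t 18.85 grasp [0.5215 0.2332 0.1787] zheading 106.78 tilt [ 0.083   0.0354 -0.9959] F [ 0.5 -0.3 -4.3] w 0.25 q [ 0.37  0.42  1.92  0.01  0.71 -1.5 ]
tool shift mm (x,y,z) in present axes [ 20.8  -7.2 129.9]
yaw needed 0.58  shift after yaw [ 20.6  -5.9 130. ]
```

{"method": "servo_tool", "body": {"increments": [{"fingers": 0,"translation": [0,-0.001,0.02],"yaw": 0.5},{"fingers": 0,"translation": [0,-0.001,0.025],"yaw": 0},{"fingers": 0,"translation": [0,-0.001,0.025],"yaw": 0},{"fingers": 0,"translation": [0,-0.001,0.025],"yaw": 0},{"fingers": 0,"translation": [0,-0.001,0.025],"yaw": 0},{"fingers": 0,"translation": [0,0,0],"yaw": 0},{"fingers": 0,"translation": [0,0,0],"yaw": 0},{"fingers": 0,"translation": [0,0,0],"yaw": 0}]}}

```text
time_s: 19.65
tool_pos: [0.481, 0.3421, 0.3322]
ee_rot: [0.577, -0.403, -0.546, -0.455]
ft_force: [0.4, -0.4, -3.5]
gripper_width: 0.248
```

```bash
python3 - <<'E'
from h import *
plan(.4926,.3604,.16,106.2)
d=get('top');save(d,'pics/t20.png');d=get('scene');save(d,'pics/s20.png')
im=d['img'][190:290,180:330]
cv2.imwrite('pics/crop4.png',cv2.cvtColor(cv2.resize(im,None,fx=5,fy=5,interpolation=cv2.INTER_CUBIC),cv2.COLOR_RGB2BGR))
E
```

```text
t 19.65 grasp [0.4933 0.3471 0.1778] zheading 105.27 tilt [ 0.0796  0.0321 -0.9963] F [ 0.4 -0.4 -3.5] w 0.248 q [ 0.57  0.46  1.85 -0.02  0.75 -1.25]
tool shift mm (x,y,z) in present axes [18.1 -1.3 12.9]
yaw needed -0.93  shift after yaw [18.1 -1.5 12.8]
```

View pics/crop4.png

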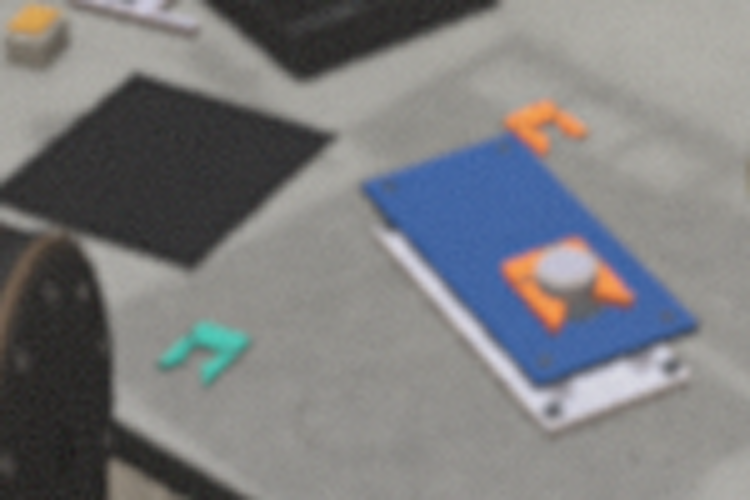

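The scene crop shows the clip home round the pin head at (568,270) with the plate down. The mat (165,170) is empty. I place the fork.

```bash
python3 - <<'E'
from h import *
plan(.4926,.3604,.062,106.2)
E
```

```text
t 19.75 grasp [0.4934 0.3469 0.1779] zheading 105.26 tilt [ 0.0797  0.032  -0.9963] F [ 0.5  0.4 -3.5] w 0.249 q [ 0.57  0.46  1.85 -0.02  0.75 -1.25]
tool shift mm (x,y,z) in present axes [115.8   7.1  12.1]
yaw needed -0.94  shift after yaw [115.9   6.9  12.1]
```

{"method": "servo_tool", "body": {"increments": [{"fingers": 0,"translation": [0,0.004,0.006],"yaw": -0.9},{"fingers": 0,"translation": [0.01,0.003,0.006],"yaw": 0},{"fingers": 0,"translation": [0.01,0,0],"yaw": 0},{"fingers": 0,"translation": [0.01,0,0],"yaw": 0},{"fingers": 0,"translation": [0.01,0,0],"yaw": 0},{"fingers": 0,"translation": [0.01,0,0],"yaw": 0},{"fingers": 0,"translation": [0.01,0,0],"yaw": 0},{"fingers": 0,"translation": [0.01,0,0],"yaw": 0},{"fingers": 0,"translation": [0.01,0,0],"yaw": 0},{"fingers": 0,"translation": [0.008,0,0],"yaw": 0},{"fingers": 0,"translation": [0.005,0,0],"yaw": 0},{"fingers": 0,"translation": [0,0,0],"yaw": 0},{"fingers": 0,"translation": [0,0,0],"yaw": 0},{"fingers": 0,"translation": [0,0,0],"yaw": 0}]}}

```text
time_s: 21.15
tool_pos: [0.4788, 0.3539, 0.2296]
ee_rot: [0.58, -0.399, -0.549, -0.45]
ft_force: [0.2, -0.2, -3.2]
gripper_width: 0.252
```

```bash
python3 - <<'E'
from h import *
plan(.4926,.3604,.05,106.2)
E
```

```text
t 21.15 grasp [0.4909 0.3587 0.0751] zheading 106.1 tilt [ 0.0783  0.0308 -0.9965] F [ 0.2 -0.2 -3.2] w 0.252 q [ 0.59  0.61  1.9  -0.03  0.55 -1.23]
tool shift mm (x,y,z) in present axes [25.2 -0.   0.9]
yaw needed -0.1  shift after yaw [25.2 -0.   0.9]
```

{"method": "servo_tool", "body": {"increments": [{"fingers": 0,"translation": [0.005,0,0.001],"yaw": 0},{"fingers": 0,"translation": [0.005,0,0],"yaw": 0},{"fingers": 0,"translation": [0.005,0,0],"yaw": 0},{"fingers": 0,"translation": [0.002,0,0],"yaw": 0}]}}

```text
time_s: 21.55
tool_pos: [0.4802, 0.3559, 0.2126]
ee_rot: [0.58, -0.399, -0.549, -0.451]
ft_force: [0.1, -0.2, -3.7]
gripper_width: 0.252
```

{"method": "servo_tool", "body": {"increments": [{"fingers": 0,"translation": [0.0015,0,0],"yaw": 0},{"fingers": 0,"translation": [0.0015,0,0],"yaw": 0}]}}

```text
time_s: 21.75
tool_pos: [0.4804, 0.3559, 0.2089]
ee_rot: [0.58, -0.399, -0.549, -0.451]
ft_force: [0.1, 0.4, -2.5]
gripper_width: 0.252
```

{"method": "servo_tool", "body": {"increments": [{"fingers": 0,"translation": [0.001,0,0],"yaw": 0},{"fingers": 0,"translation": [0.001,0,0],"yaw": 0}]}}

```text
time_s: 21.95
tool_pos: [0.4806, 0.356, 0.2067]
ee_rot: [0.58, -0.399, -0.549, -0.451]
ft_force: [-0.5, 1.2, -3.7]
gripper_width: 0.253
```

{"method": "servo_tool", "body": {"increments": [{"fingers": 0,"translation": [0.001,0,0],"yaw": 0},{"fingers": 0,"translation": [0.001,0,0],"yaw": 0}]}}

```text
time_s: 22.15
tool_pos: [0.481, 0.3562, 0.2051]
ee_rot: [0.58, -0.398, -0.549, -0.451]
ft_force: [-1.4, 1.0, 11.2]
gripper_width: 0.248
```

{"method": "servo_tool", "body": {"increments": [{"fingers": 0,"translation": [0.001,0,0],"yaw": 0},{"fingers": 0,"translation": [0.001,0,0],"yaw": 0}]}}

```text
time_s: 22.35
tool_pos: [0.4814, 0.3567, 0.2042]
ee_rot: [0.58, -0.398, -0.548, -0.452]
ft_force: [-2.3, -1.9, 12.3]
gripper_width: 0.255
```

```bash
python3 - <<'E'
from h import *
plan(.4926,.3604,.05,106.2)
d=get('wrist');save(d,'pics/w22.png')
E
```

```text
t 22.35 grasp [0.4941 0.3619 0.0498] zheading 106.1 tilt [ 0.0817  0.0333 -0.9961] F [-2.3 -1.9 12.3] w 0.255 q [ 0.59  0.65  1.9  -0.04  0.5  -1.23]
tool shift mm (x,y,z) in present axes [-0.3  1.8 -1. ]
yaw needed -0.1  shift after yaw [-0.3  1.8 -1. ]
```

View pics/w22.png

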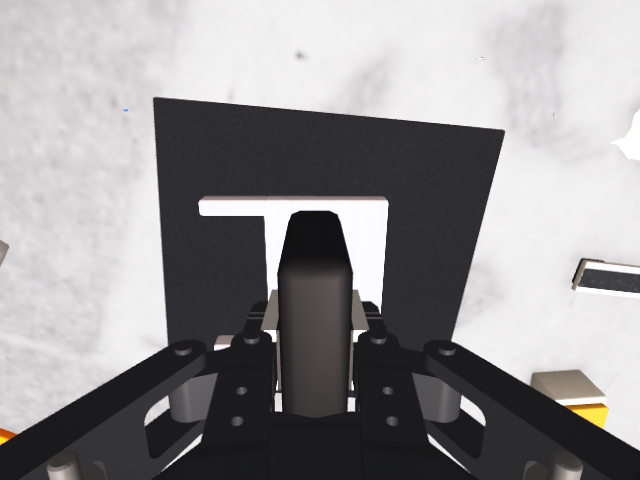

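The foot is on the mat and bearing load (12 N). I release.

{"method": "servo_tool", "body": {"increments": [{"fingers": 0,"translation": [0.001,0,0],"yaw": 0},{"fingers": 0,"translation": [0,0,0],"yaw": 0},{"fingers": 0.45,"translation": [0,0,0],"yaw": 0},{"fingers": 0.7,"translation": [0,0,0],"yaw": 0},{"fingers": 1,"translation": [0,0,0],"yaw": 0},{"fingers": 1,"translation": [0,0,0],"yaw": 0},{"fingers": 1,"translation": [0,0,0],"yaw": 0},{"fingers": 1,"translation": [0,0,0],"yaw": 0}]}}

```text
time_s: 23.2
tool_pos: [0.4821, 0.3571, 0.2047]
ee_rot: [0.581, -0.397, -0.548, -0.452]
ft_force: [-0.3, -0.1, -0.5]
gripper_width: 0.996
```

```bash
python3 - <<'E'
from h import *
plan(.4926,.3604,.05,106.2)
d=get('wrist');save(d,'pics/w23.png')
E
```

```text
t 23.2 grasp [0.4951 0.3625 0.0504] zheading 106.11 tilt [ 0.0838  0.0347 -0.9959] F [-0.3 -0.1 -0.5] w 0.996 q [ 0.59  0.65  1.9  -0.04  0.5  -1.23]
tool shift mm (x,y,z) in present axes [ 0.1  3.  -1.3]
yaw needed -0.09  shift after yaw [ 0.1  3.  -1.3]
```

View pics/w23.png

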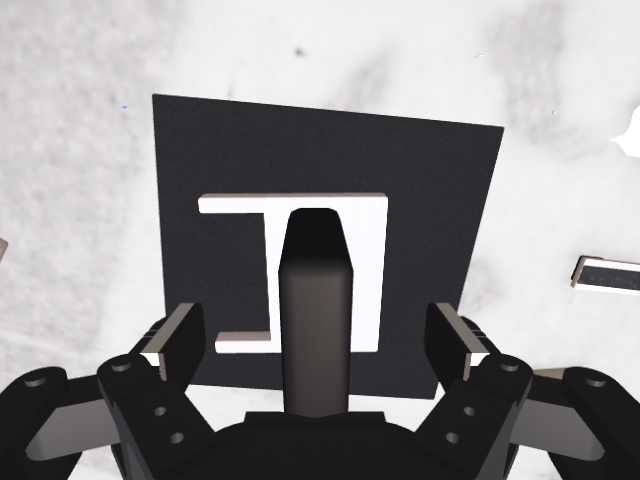

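The fork stands free between the open pads, at about (318,285). I raise the gripper clear of it.

{"method": "servo_tool", "body": {"increments": [{"fingers": 1,"translation": [-0.01,0,0],"yaw": 0},{"fingers": 1,"translation": [-0.02,0,0],"yaw": 0},{"fingers": 1,"translation": [-0.03,0,0],"yaw": 0},{"fingers": 1,"translation": [-0.03,0,0],"yaw": 0},{"fingers": 1,"translation": [-0.03,0,0],"yaw": 0},{"fingers": 1,"translation": [-0.03,0,0],"yaw": 0},{"fingers": 1,"translation": [0,0,0],"yaw": 0},{"fingers": 1,"translation": [0,0,0],"yaw": 0},{"fingers": 1,"translation": [0,0,0],"yaw": 0}]}}

```text
time_s: 24.15
tool_pos: [0.468, 0.3512, 0.364]
ee_rot: [0.581, -0.397, -0.548, -0.453]
ft_force: [-0.4, -0.0, -0.7]
gripper_width: 1.003
```

```bash
python3 - <<'E'
from meas import *
plan(.4926,.3604,.05,106.2)
d=get('wrist');save(d,'pics/w24.png')
C=cloud(d);k=(C[...,2]>.065)&(C[...,2]<.085)&(abs(C[...,0]-.4926)<.06)&(abs(C[...,1]-.36)<.03)
print('handle',C[k].mean(0),C[k][:,2].std(),cv2.minAreaRect((C[k][:,:2]*1000).astype(np.float32)))
d=get('top');save(d,'pics/t24.png')
im=d['img'];hsv=cv2.cvtColor(im,cv2.COLOR_RGB2HSV)
cl=big(cv2.inRange(hsv,(8,120,120),(25,255,255)),(270,215,340,290))
Q=unit(onz(d,cl[:,0],.050));print('clip unit extents',Q.min(0),Q.max(0))
m=cv2.inRange(hsv,(100,10,115),(130,70,255));c=big(m,(280,235,325,280))
print('pin unit',unit(np.array(cv2.minEnclosingCircle((onz(d,c[:,0],.064)[:,:2]).astype(np.float32))[0])))
cv2.imwrite('pics/crop5.png',cv2.cvtColor(cv2.resize(im[205:305,220:340],None,fx=5,fy=5,interpolation=cv2.INTER_CUBIC),cv2.COLOR_RGB2BGR))
C=cloud(d);print('plate z',np.median(C[235:245,250:262,2]))
d=get('scene');save(d,'pics/s24.png')
E
```

```text
t 24.15 grasp [0.4811 0.3566 0.2097] zheading 106.11 tilt [ 0.0843  0.0353 -0.9958] F [-0.4 -0.  -0.7] w 1.003 q [ 0.6   0.41  1.83 -0.03  0.81 -1.24]
tool shift mm (x,y,z) in present axes [160.1   2.4  -1.3]
yaw needed -0.09  shift after yaw [160.1   2.4  -1.3]
handle [0.49075427 0.36167057 0.07432451] 0.001571452401544615 ((493.3683166503906, 362.51995849609375), (72.57337188720703, 22.01349639892578), 16.53154182434082)
clip unit extents [-30.55309858 -21.98035372] [27.76834134 24.26468994]
pin unit [[1.77170206 0.14765052]]
plate z 0.041892448896461154
```

View pics/w24.png

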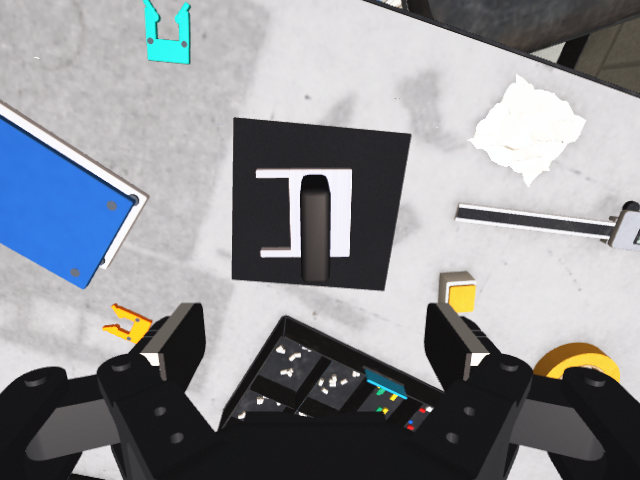

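View pics/crop5.png

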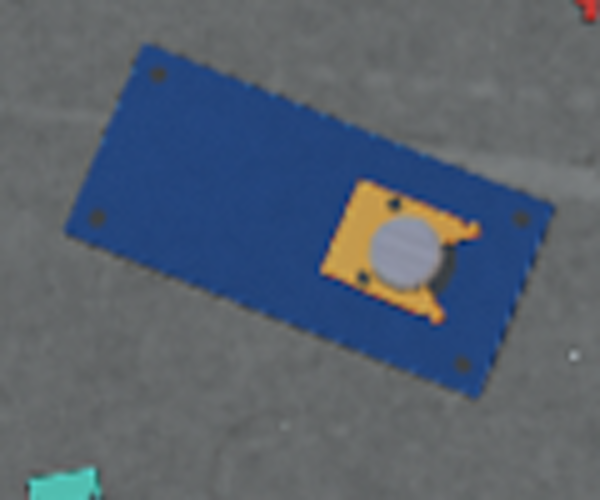

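View pics/s24.png

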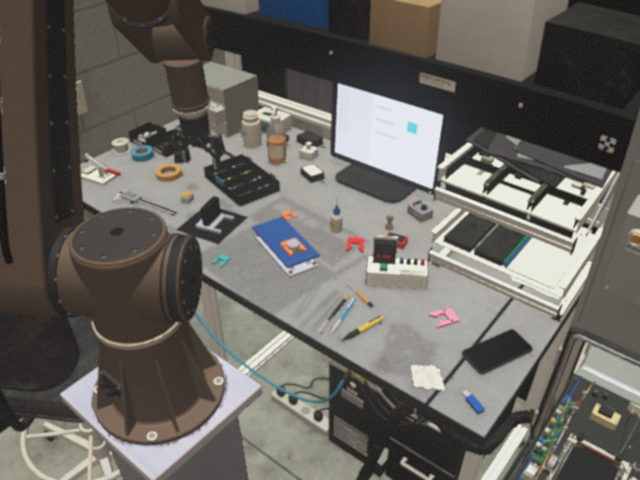

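The clip is home: relative to the pin its back is at about -32 mm and its front at +26 mm (nominal -34/+27). The plate top is at 41.9 mm, so it is 4.1 mm down. The fork stands upright on the mat with its handle top at 74 mm.

```bash
python3 -c "
from workcell import ticket; print(ticket.job_done())"
```

```text
the job is handed in; nothing more can be done
None
```

I pressed the plate with the fork, straightened and centred the orange clip, and pushed it under the pin head until it snapped home. I then set the fork back upright on its mat, let go of it, and handed in at about 24 s on the robot's clock.

**Checks that agreed**
- **Clip:** the pushing force rose to 34 N with no further clip motion, so it is at the hard stop. Both arms closed again. The top view puts the clip about 1–2 mm from the pin axis, which is as fine as the calibration allows.
- **Plate:** it stays about 4 mm down with the fork gone.
- **Fork:** it stands upright and released near its starting spot on the mat.
- **Bystanders:** none looked moved in the last pictures. I compared them by eye only.

**What did not go cleanly**
- **Tool tilt:** the tool tilted by about 6° while pushing, because small orientation errors built up under load. It was still tilted about 5° when I released the fork, and the fork settled flat.
- **Pressing force:** my first press reached about 51 N at the wrist for a moment, through the fork. That is under the 120 N wrist limit. The gripper itself never touched the clip.
- **Camera readings:** wrist-camera positions taken while tilted were off by up to 2 mm against the top view.

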